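Set out a golf club re-shafting job on the bench

TASK

Set out the re-shafting job: put the blue tin in the centre of the middle pad of the row of three with the roll of tape centred on top of it, the amber jar upright in the centre of the end pad that is next to the aluminium shaft holder, and the putter head, sole down, in the centre of the pad at the other end, so that the tin is between them. Slide the chrome shaft piece upright down into the holder's bore until its red depth mark is at the mouth, and leave the spray can where it stands.

Things in the scene. Friction and masses are not known exactly. Their poses are not given: they have to be found in the camera images.
- holder: shaft holder: plain aluminium block 80 x 80 x 50 mm high, fixed to the bench, with one vertical round bore 19 mm wide (3 mm chamfer at the mouth) in the middle of its top, 35 mm deep with a closed bottom. Origin: centre of the underside, under the bore; z up, so mouth at 50 mm and bore floor at 15 mm.
- pad_left: yellow rubber pad, 95 mm square, 3 mm thick, fixed flat on the bench; the left end (+y end) of a row of three that runs roughly left to right as seen from the robot (left is +y), centres about 120 mm apart. Origin: centre of its underside; x, y along its sides, z up. The holder stands beyond one end of the row, on either side.
- pad_mid: blue rubber pad, 95 mm square, 3 mm thick, fixed flat on the bench; the middle one (between the other two) of a row of three that runs roughly left to right as seen from the robot (left is +y), centres about 120 mm apart. Origin: centre of its underside; x, y along its sides, z up. The holder stands beyond one end of the row, on either side.
- pad_right: green rubber pad, 95 mm square, 3 mm thick, fixed flat on the bench; the right end (-y end) of a row of three that runs roughly left to right as seen from the robot (left is +y), centres about 120 mm apart. Origin: centre of its underside; x, y along its sides, z up. The holder stands beyond one end of the row, on either side.
- shaft: chrome rod 16 mm in diameter, 130 mm long, 80 g, black top; red depth mark: a band 8 mm wide, lower edge 35 mm above the foot (level with the holder's mouth when the foot is on the bore floor). It starts standing upright in a low orange plastic foot (60 mm square, 25 mm high, fixed; 19 mm hole, 20 mm deep). Origin: centre of its foot end; z along it to the top.
- jar: amber glass jar with paper label and white cap, closed: 48 mm in diameter, 70 mm high, about 180 g, standing. Origin: centre of the underside, z up.
- tin: low round tin, blue with a grey band (the lid's rim), flat top: 58 mm in diameter, 36 mm high, about 150 g. Origin: centre of the underside, z up.
- tape: cream roll of masking tape lying flat: 54 mm outer diameter, 28 mm hole, 20 mm high, about 40 g. Origin: centre of the underside, z up (on the axis of the hole).
- head: steel putter head lying sole down: bar 96 mm long (along its x), 22 mm wide (its y), 26 mm high, with a stub 13 mm in diameter rising to 52 mm height, 36 mm from the middle towards its +x end; about 300 g. Origin: centre of the bar's underside, z up. Grip it across its width near the middle.
- can: red and white spray can, 50 mm in diameter, 115 mm high, standing among the things: not part of the job, to be left standing where it is. Origin: centre of the underside, z up.
There are look-alikes about, which are no part of the job. Leave any brown or pink look-alike of the jar alone. There is more than one size of the shaft; the one meant has the size given above.

How it is judged:
At the end, for the whole second after the job is handed in: Tin on the middle pad, jar on the end pad next to the holder, head on the other, centres within 15 mm; tape flat on the tin within 10 mm; shaft in the bore, foot within 3 mm of its floor; all upright within 0.12 rad, released, at rest (height (world z) of jar between 0 and 0.007 m and height (world z) of tin between 0 and 0.007 m and height (world z) of head between 0 and 0.007 m and angle between each of jar, tin, tape, head, shaft's own z axis and vertical below 0.12 rad and linear speed of each of jar, tin, tape, head, shaft below 0.02 m/s and horizontal distance between tin and pad_mid below 0.015 m and horizontal distance between tape and tin below 0.01 m and z of tape in the frame of tin between 0.032 and 0.04 m and horizontal distance between shaft and holder below 0.006 m and z of shaft in the frame of holder between 0.012 and 0.018 m and ((world y of holder above 0 m and horizontal distance between jar and pad_left below 0.015 m and horizontal distance between head and pad_right below 0.015 m) or (world y of holder below 0 m and horizontal distance between jar and pad_right below 0.015 m and horizontal distance between head and pad_left below 0.015 m))); the robot touches nothing.
It fails at once if the spray can is knocked over or moved by more than 25 mm (distance of can from where it was at the start of the episode above 0.025 m or angle between can's own z axis and vertical above 0.3 rad).
It also fails if it takes over 131 s, if anything falls off the work surface, if the arm or the gripper's body presses on something with over 40 N, if the wrist force passes 120 N, or if a joint passes its speed limit or range.

ROBOT

A 6-joint arm with a two-finger parallel gripper is mounted at the origin on the work surface. World frame = base frame: x ahead of the robot, y to its left, z up, the work surface at z = 0. Lengths are in m, angles in rad, forces in N, time in s.
With the tool pointing down it reaches from about 0.35 to 1 m from the base axis. Payload 7.1 kg.
Tool frame: the origin (TCP) lies on the centre line of the jaws, within the pads' length; the fingertips stand 25 mm ahead of it and the grasp point (between the pads) lies 6 mm ahead of it; z points along the fingers, y is the line along which they close (so a half turn about z gives the same grasp; the last joint's range is limited). The gripper opens to 85 mm and grips with 20 to 120 N. Pads are 22 mm wide; open, the fingers measure 114 mm over their backs; the gripper's body (76 mm by 85 mm) begins 54 mm behind the grasp point. The pads swing forward as they close: fully open they stand 13 mm farther back than shut.
Start: joints at [-1.153, 0.423, 1.63, -0, 1.089, -0.019], TCP at [0.264, -0.566, 0.222] pointing down, gripper open.
Joint ranges: [-3, 3], [-0.9, 2.11], [0.09, 2.58], [-1.31, 4.45], [0.11, 2.69], [-2.54, 2.54]. Speed limits (rad/s): [2.39, 2.39, 3.01, 3.14, 3.14, 3.14].

INTERFACE

Orientations are given as a unit quaternion [x, y, z, w].
In Python, from rig import r gives the robot as it stands.
- The arm moves only by the shell command python3 -m crank 'ROWS'. ROWS is JSON, a list of rows, each a list of 7 numbers: the finger opening in mm, from 0 to 85.4, then the shift along the tool's x, y, z in mm, then the turn, a rotation vector about the tool's x, y, z in degrees. A call has 1 to 8 rows; each row shifts and turns the commanded pose from where the row before left it, along the tool's axes as they then stand; what a row does not reach is not made up. A row lasts 1/12 s, in which the tool goes at most 41.7 mm and 7.16 degrees, less where a joint would pass 70% of its speed; a pose out of reach is approached as far as the arm can. A call is refused whole if a number of a shift passes 41.7 or a number of a turn 7.16, either way. A call with a gripper value outside its range is refused whole. The fingers move at their own pace and stop on an object; the grip force is fixed at half the most. Time passes only in rows, so rows that do not move let the fingers close. It gives the time, the measured TCP pose, the force, the opening and the grip force at its end, in the units of the state.
- r.get_state(): the state, without advancing time (a new reading comes with each control period).
- r.camera(name): name is "scene" or "top" or "wrist"; returns a dict with "frame" (420x560x3 uint8, red, green, blue), "fovy" (degrees; the focal length in pixels is half the picture's height over the tangent of half this angle, whatever the lens; pixels are square), "cx", "cy" (the principal point, pixels), "pose" (4x4, takes a point from camera to world coordinates). Camera axes: x right, y up, looking along -z (the intrinsics and any distortion apply to the point x, -y, -z); pixel columns grow to the right and rows downward; lengths in m; the calibration is good to about 2 mm. The wrist camera is an equidistant fisheye: a pixel r from the principal point sees the ray r / f radians off the axis. A picture is of the moment at which its call begins. There is no depth.
- r.sign_off(): hands the job in; it is judged then, once.
Trained networks look in a picture, given as the dict that the camera call returned (one of the last four; its "shot" number tells which), for a name from the list of things; names that differ only in an ending like _2 or _b are one class to them, and where a whole thing is asked for, a point or a joint stands for the part that bears it (a point fixed in the world has none). Each returns a list of dicts, best first, with "conf" (0 to 1); they miss things now and then, are a little off and sometimes report something else, mostly with a low value. They report only what shows in the picture. A call takes as long as a camera call. They do not tell look-alikes from the thing itself.
- r.spot_in(picture, query): "extent" ([left, top, right, bottom] in pixels, round what is visible of it).
The state is a dict: "t": time; "joint_positions": joint angles; "joint_vel": joint speeds; "joint_torque": joint torques, N m; "ee_pos": TCP position; "eef_rot": TCP orientation; "ft_force": force on the tool from outside, world axes, zero at the start; "wrist_torque": the same for the moment, N m; "width": finger opening in m; "finger_force": force on a finger pad.
Only numpy, scipy, OpenCV 4.12 (cv2) and the standard library are available. Lean on these libraries where they do the work, as an engineer would, in place of code of your own. Each camera call takes 0.05 s, during which the arm holds its last target. There are 200 camera calls.

## Working session

There is one attempt and no reset: what is moved stays moved. The work goes in short steps, Python scripts to look and compute and a shell command to move; the robot and the scene stay as the last step left them, time stands still between calls to the robot, and variables do not carry over. Pictures are saved under pics/ and viewed, at most 14 in all, crops included, and the job is handed in when it is done.

```bash
mkdir -p pics; ls; cat > h.py <<'E'
import numpy as np,cv2
from rig import r
def ray(c,u,v,wrist=False):
    f=c['frame'].shape[0]/2/np.tan(np.radians(c['fovy'])/2)
    x,y=u-c['cx'],v-c['cy']
    if wrist:
        rr=np.hypot(x,y)+1e-9;t=rr/f
        d=np.array([np.sin(t)*x/rr,-np.sin(t)*y/rr,-np.cos(t)])
    else: d=np.array([x/f,-y/f,-1.])
    P=np.array(c['pose']);return P[:3,3],P[:3,:3]@d
def at(c,u,v,z,wrist=False):
    o,d=ray(c,u,v,wrist);return o+d*(z-o[2])/d[2]
def px(c,p,wrist=False):
    P=np.array(c['pose']);q=P[:3,:3].T@(np.array(p)-P[:3,3])
    f=c['frame'].shape[0]/2/np.tan(np.radians(c['fovy'])/2)
    x,y,z=q[0],-q[1],-q[2]
    if wrist:
        rr=np.hypot(x,y)+1e-12;t=np.arctan2(rr,z);return c['cx']+f*t*x/rr,c['cy']+f*t*y/rr
    return c['cx']+f*x/z,c['cy']+f*y/z
def save(c,n,box=None,k=1):
    a=c['frame'][:,:,::-1]
    if box: a=a[box[1]:box[3],box[0]:box[2]]
    cv2.imwrite('pics/'+n,cv2.resize(a,None,fx=k,fy=k,interpolation=cv2.INTER_CUBIC))
E
python3 - <<'E'
from h import *
np.set_printoptions(precision=3,suppress=True)
print(r.get_state())
for n in('top','scene'):
    c=r.camera(n);save(c,n+'.png',k=1.4);print(n,c['fovy'],c['cx'],c['cy'],c['pose'])
    for q in 'holder pad_left pad_mid pad_right shaft jar tin tape head can'.split():
        for d in r.spot_in(c,q):
            if d['conf']>.3:
                e=d['extent'];u,v=(e[0]+e[2])/2,(e[1]+e[3])/2
                print(q,round(d['conf'],2),np.round(e),at(c,u,v,0.003)[:2])
E
```

```text
pics
{'t': 0.0, 'joint_positions': array([-1.153,  0.424,  1.631, -0.   ,  1.089, -0.019]), 'joint_vel': array([-0.   , -0.   , -0.001, -0.   , -0.001, -0.   ]), 'joint_torque': array([ -0.002, -55.74 , -28.175,  -0.   ,   0.007,   0.   ]), 'ee_pos': array([ 0.264, -0.566,  0.221]), 'eef_rot': array([ 0.976,  0.217, -0.   , -0.001]), 'ft_force': array([0.172, 1.564, 0.222]), 'wrist_torque': array([ 0.002, -0.003, -0.025]), 'finger_force': 0.0, 'width': 0.08549907437245692}
top 44.94256310429751 282.8099706018333 208.57796111866958 [[-0.003  0.988 -0.155  0.431]
 [-1.     0.002  0.028  0.008]
 [ 0.028  0.155  0.988  1.004]
 [ 0.     0.     0.     1.   ]]
holder 0.83 [347. 242. 399. 293.] [ 0.471 -0.199]
pad_left 0.81 [104. 237. 157. 293.] [0.477 0.276]
pad_mid 0.89 [167. 242. 222. 293.] [0.472 0.152]
pad_right 0.97 [232. 248. 282. 301.] [0.458 0.03 ]
shaft 0.6 [ 98. 180. 122. 202.] [0.622 0.323]
shaft 0.42 [105. 139. 129. 160.] [0.709 0.314]
jar 0.91 [295. 160. 322. 191.] [ 0.656 -0.073]
jar 0.85 [297. 214. 322. 244.] [ 0.547 -0.073]
jar 0.73 [232. 245. 283. 296.] [0.465 0.029]
jar 0.
[... 423 characters left out ...]
 [172. 171. 220. 218.] [ 0.442 -0.19 ]
pad_left 0.57 [385. 182. 438. 206.] [0.485 0.275]
pad_mid 0.64 [331. 184. 383. 206.] [0.478 0.158]
pad_mid 0.48 [274. 183. 321. 206.] [0.461 0.03 ]
pad_right 0.87 [276. 184. 319. 208.] [0.467 0.029]
shaft 0.88 [440. 165. 458. 223.] [0.494 0.354]
shaft 0.71 [458. 208. 477. 259.] [0.636 0.34 ]
jar 0.74 [244. 214. 270. 258.] [ 0.606 -0.064]
jar 0.61 [238. 165. 259. 200.] [ 0.4   -0.074]
jar 0.56 [439. 167. 458. 220.] [0.49  0.354]
tin 0.76 [368. 213. 401. 247.] [0.611 0.184]
tape 0.56 [308. 226. 335. 246.] [0.618 0.059]
head 0.97 [173. 226. 209. 263.] [ 0.62 -0.19]
can 0.9 [111. 199. 149. 264.] [ 0.568 -0.312]
can 0.74 [171. 173. 218. 221.] [ 0.451 -0.193]
```

View pics/top.png

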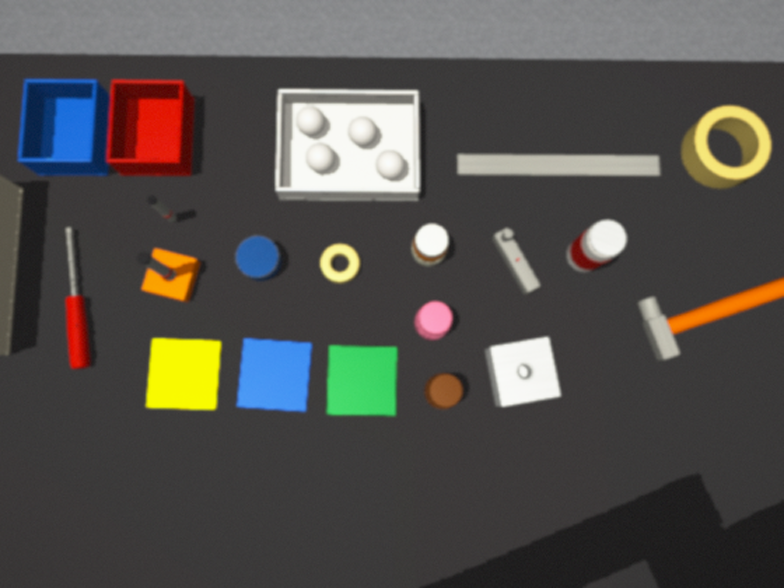

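View pics/scene.png

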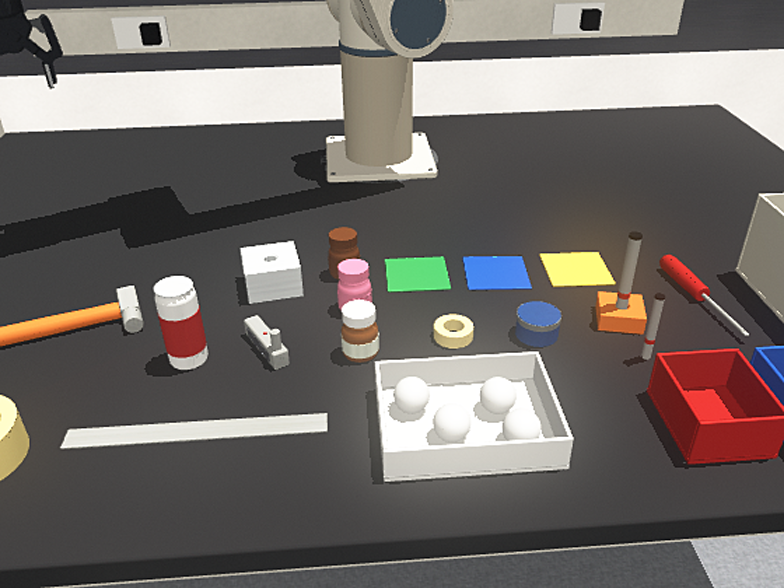

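The top view (×1.4) shows the yellow, blue and green pads at (184,374), (274,374) and (362,380), and the holder at (523,371) on the −y side. So the jar goes on green and the head on yellow.
- **Jar candidates:** (431,243) with a white cap, (434,320) pink and (444,390) brown. The white-capped amber one fits, because it has the paper label.
- **Shaft candidates:** the rod in the orange foot (160,268) and the shorter free-standing rod (163,209). The one in the foot fits the description. I'll confirm both in a crop.

```bash
cat > m.py <<'E'
from h import *
from scipy.optimize import least_squares
np.set_printoptions(precision=4,suppress=True)
def cyl(R,H,z0=0):
    a=np.linspace(0,2*np.pi,48);return np.array([[R*np.cos(t),R*np.sin(t),z] for t in a for z in(z0,z0+H)])
def box(w,h):return np.array([[x,y,z] for x in(-w,w) for y in(-w,w) for z in(0,h)])
def fit(obs,M,g,yaw=False):
    def res(p):
        c_,s_=np.cos(p[2]),np.sin(p[2]);N=M@np.array([[c_,s_,0],[-s_,c_,0],[0,0,1]])
        o=[]
        for c,e in obs:
            q=np.array([px(c,[p[0]+m[0],p[1]+m[1],m[2]]) for m in N])
            o+=list(np.r_[q.min(0),q.max(0)]-e)
        return o+[p[2]*1e-3]
    s=least_squares(res,[*g,0.0]if not yaw else [*g,.1],loss='soft_l1');return s.x,np.abs(s.fun).max()
E
python3 - <<'E'
from m import *
T=r.camera('top');S=r.camera('scene')
save(S,'cand.png',(225,155,495,265),2.9)
mod=dict(jar=(cyl(.024,.07),(.64,-.07)),tin=(cyl(.029,.036),(.63,.18)),tape=(cyl(.027,.02),(.625,.065)),can=(cyl(.025,.115),(.64,-.3)),
 holder=(box(.04,.05),(.465,-.19)),pad_left=(box(.0475,.003),(.475,.275)),pad_mid=(box(.0475,.003),(.47,.152)),pad_right=(box(.0475,.003),(.46,.03)))
for n,(M,g) in mod.items():
    obs=[]
    for c in(T,S):
        best=[]
        for d in r.spot_in(c,n):
            e=np.array(d['extent']);q=np.array([px(c,[g[0]+m[0],g[1]+m[1],m[2]]) for m in M]);b=np.r_[q.min(0),q.max(0)]
            best.append((np.abs(b-e).max(),e))
        if best:
            k=min(best,key=lambda t:t[0])
            if k[0]<14: obs.append((c,k[1]))
    if obs: print(n,len(obs),*fit(obs,M,g), [fit([o],M,g)[0][:2] for o in obs])
# colour centroids of pads in top
hsv=cv2.cvtColor(T['frame'],cv2.COLOR_RGB2HSV)
for n,lo,hi in(('yel',25,35),('blu',105,115),('grn',60,75),('orange',8,20)):
    m=cv2.inRange(hsv,(lo,150,120),(hi,255,255));k,l,s,ce=cv2.connectedComponentsWithStats(m)
    for i in range(1,k):
        if s[i,4]>250:
            R=cv2.minAreaRect(np.argwhere(l==i)[:,::-1].astype(np.float32));print(n,s[i,4],R,at(T,*R[0],.025 if n=='orange' else .003))
# head & bore pixels
print('bore',at(T,523/1.4,371/1.4,.05))
g=cv2.inRange(hsv,(0,0,90),(180,60,255));k,l,s,ce=cv2.connectedComponentsWithStats(g)
for i in range(1,k):
    if abs(ce[i][0]-369)<12 and abs(ce[i][1]-186)<12:
        p=np.argwhere(l==i)[:,::-1].astype(np.float32);R=cv2.minAreaRect(p);b=cv2.boxPoints(R)
        print('head',s[i],R,[at(T,*x,.026)[:2] for x in b])
E
```

```text
jar 1 [ 0.6502 -0.0673  0.0273] 1.0109416976799253 [array([ 0.6502, -0.0673])]
tin 2 [0.6325 0.1727 0.5653] 3.5115248372446786 [array([0.6315, 0.1723]), array([0.635 , 0.1745])]
tape 2 [ 0.6275  0.0591 -0.1597] 3.2848445097901333 [array([0.6278, 0.0577]), array([0.6268, 0.0593])]
can 2 [ 0.642  -0.2897  0.0271] 2.669501897099636 [array([ 0.6419, -0.2904]), array([ 0.6427, -0.2875])]
holder 2 [ 0.4745 -0.1905  0.1032] 2.0181415220845054 [array([ 0.4737, -0.1918]), array([ 0.4778, -0.1882])]
pad_left 2 [ 0.4738  0.2777 -0.0983] 2.5565216660181136 [array([0.4733, 0.2797]), array([0.4809, 0.2748])]
pad_mid 2 [ 0.4729  0.1522 -0.111 ] 1.3112308024349204 [array([0.4722, 0.151 ]), array([0.4734, 0.1537])]
pad_right 2 [ 0.4608  0.0294 -0.0397] 1.7183652837031218 [array([0.461 , 0.0324]), array([0.462, 0.026])]
yel 2598 ((130.6085662841797, 266.67724609375), (52.230613708496094, 50.88545227050781), 2.2025983333587646) [0.4735 0.2758 0.003 ]
blu 1942 ((40.85397720336914, 85.54878997802734), (54.980960845947266, 60.3475227355957), 1.5074357986450195) [0.8424 0.474  0.003 ]
blu 633 ((183.3000335
[... 293 characters left out ...]
 (49.061954498291016, 49.27241134643555), 1.5074357986450195) [0.464 0.028 0.003]
orange 939 ((120.33610534667969, 195.48963928222656), (33.62497329711914, 33.109649658203125), 14.931416511535645) [0.6101 0.2957 0.025 ]
orange 1143 ((519.5918579101562, 218.57675170898438), (13.55147647857666, 87.96139526367188), 70.82098388671875) [ 0.5657 -0.4873  0.025 ]
orange 398 ((317.5, 279.0), (22.0, 21.0), 90.0) [ 0.4485 -0.0861  0.025 ]
bore [ 0.4739 -0.1897  0.05  ]
head [352 162  34  47 654] ((368.5865173339844, 185.7189178466797), (49.33616256713867, 14.816445350646973), 62.10273361206055) [array([ 0.6676, -0.1546]), array([ 0.6819, -0.181 ]), array([ 0.5941, -0.2242]), array([ 0.5802, -0.1979])]
```

View pics/cand.png

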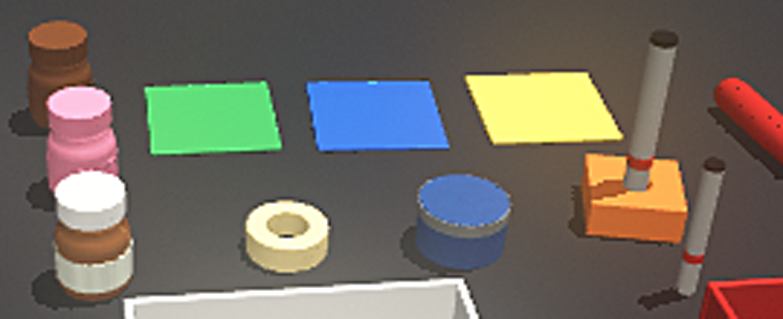

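The crop confirms the white-capped, labelled amber jar at (93,235) and the longer rod standing in the orange foot at (650,110). The short rod at (702,225) is a look-alike. I'm starting with the head.

```bash
cat > go.py <<'E'
# prints tool-frame shift (mm) from each pose to next; args: x,y,z,psi(deg) ...
import sys
from h import *
s=r.get_state();from scipy.spatial.transform import Rotation as Ro
R=Ro.from_quat(s['eef_rot']).as_matrix();p=np.array(s['ee_pos']);psi=np.degrees(np.arctan2(R[1,0],R[0,0]))
print('t',round(s['t'],2),'p',np.round(p,4),'psi',round(psi,2),'tilt',np.round(R[:,2],4),'w',round(s['width']*1e3,1),'f',np.round(s['ft_force'],1),s['finger_force'])
for a in sys.argv[1:]:
    x,y,z,q=map(float,a.split(','));d=(np.array([x,y,z])-p)*1e3;c_,s_=np.cos(np.radians(psi)),np.sin(np.radians(psi))
    t=np.array([d[0]*c_+d[1]*s_,d[0]*s_-d[1]*c_,-d[2]]);print('shift',np.round(t,1),'norm',round(np.linalg.norm(t),1),'then turn z',round(psi-q,2))
    p=np.array([x,y,z]);psi=q
E
python3 -m crank '[[85,35.1,-13.3,0,0,0,0],[85,35.1,-13.3,0,0,0,0],[85,35.1,-13.3,0,0,0,0],[85,35.1,-13.3,0,0,0,0],[85,35.1,-13.3,0,0,0,0],[85,35.1,-13.3,0,0,0,0],[85,35.1,-13.3,0,0,0,0],[85,35.1,-13.3,0,0,0,0]]'
python3 -m crank '[[85,35.1,-13.3,0,0,0,0],[85,35.1,-13.3,0,0,0,0],[85,35.1,-13.3,0,0,0,0],[85,35.1,-13.3,0,0,0,0],[85,35.1,-13.3,0,0,0,0],[85,35.1,-13.3,0,0,0,-1.2],[85,0,0,0,0,0,0],[85,0,0,0,0,0,0]]'
python3 go.py .631,-.1894,.2,26.3 .631,-.1894,.03,26.3
```

```text
t: 2.67
ee_pos: [0.475, -0.3496, 0.2217]
eef_rot: [0.976, 0.217, 0.0, 0.0]
ft_force: [-0.1, 0.2, -0.7]
width: 0.0849
finger_force: 0.0
t: 3.33
ee_pos: [0.6319, -0.188, 0.2212]
eef_rot: [0.974, 0.228, -0.0, 0.0]
ft_force: [-0.2, -0.2, 0.8]
width: 0.0851
finger_force: 0.0
t 3.33 p [ 0.6319 -0.188   0.2212] psi 26.41 tilt [-1.e-04 -1.e-04 -1.e+00] w 85.1 f [-0.2 -0.2  0.8] 0.0
shift [-1.4  0.8 21.2] norm 21.3 then turn z 0.11
shift [  0.   0. 170.] norm 170.0 then turn z 0.0
```

```bash
python3 - <<'E'
from h import *
c=r.camera('wrist');save(c,'w1.png',k=1.4);print(c['fovy'],c['cx'],c['cy'],np.round(c['pose'],3))
for x in [(.6311,-.1894,.026),(.678,-.166,.026),(.587,-.211,.026)]: print(np.array(px(c,x,True))*1.4)
E
```

```text
65.70646984690485 278.7356283492299 209.24111562133325 [[ 0.445  0.846  0.294  0.709]
 [-0.896  0.42   0.146 -0.149]
 [ 0.    -0.329  0.944  0.373]
 [ 0.     0.     0.     1.   ]]
[392.40349968 253.39509569]
[392.32777915 186.81628745]
[392.00353807 311.66414804]
```

View pics/w1.png

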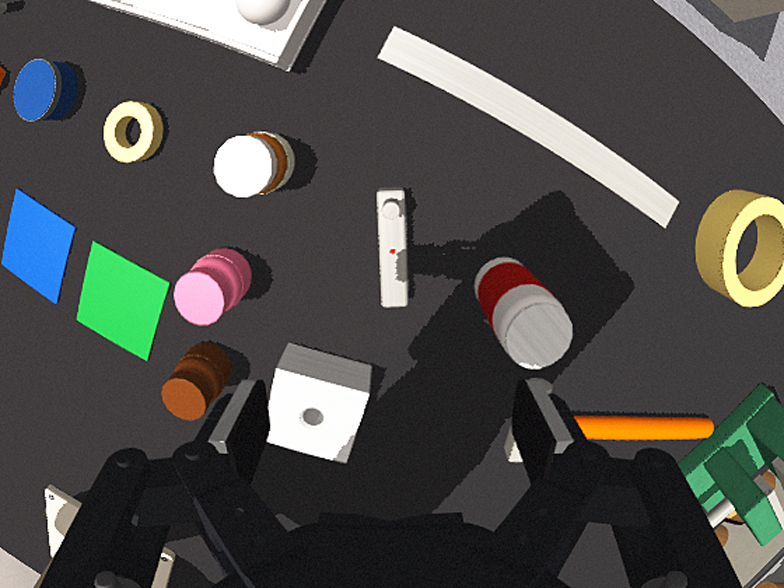

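The wrist view shows the head's bar from (392,188) to (392,306). That matches the projection, so I'm descending and gripping.

```bash
python3 -m crank '[[85,-1.4,0.8,38,0,0,0],[85,0,0,38,0,0,0],[85,0,0,38,0,0,0],[85,0,0,38,0,0,0],[85,0,0,27,0,0,0],[85,0,0,11,0,0,0],[10,0,0,0,0,0,0],[10,0,0,0,0,0,0]]'
python3 -m crank '[[10,0,0,0,0,0,0],[10,0,0,0,0,0,0],[10,0,0,0,0,0,0],[10,0,0,0,0,0,0],[10,0,0,0,0,0,0],[10,0,0,0,0,0,0]]'
python3 go.py .631,-.1894,.2,26.3 .472,.277,.2,26.3
```

```text
t: 4.05
ee_pos: [0.6299, -0.192, 0.0321]
eef_rot: [0.974, 0.226, 0.0, 0.0]
ft_force: [-0.5, 0.3, 0.5]
width: 0.0634
finger_force: 0.0
t: 4.55
ee_pos: [0.6303, -0.191, 0.0321]
eef_rot: [0.974, 0.227, 0.0, 0.0]
ft_force: [-0.1, -0.5, -0.0]
width: 0.0099
finger_force: 0.0
t 4.55 p [ 0.6303 -0.191   0.0321] psi 26.24 tilt [ 7.e-04 -2.e-04 -1.e+00] w 9.9 f [-0.1 -0.5 -0. ] 0.0
shift [   1.4   -1.1 -167.9] norm 167.9 then turn z -0.06
shift [  64.1 -488.6   -0. ] norm 492.8 then turn z 0.0
```

```bash
python3 - <<'E'
from h import *
c=r.camera('wrist');save(c,'w2.png',k=1.4)
c=r.camera('scene');print([ (d['conf'],d['extent']) for d in r.spot_in(c,'head')]);a=c['frame'][140:290,100:280,::-1];b=cv2.resize(cv2.imread('pics/w2.png'),(560,420));cv2.imwrite('pics/w2.png',np.hstack([cv2.resize(b,(450,338)),cv2.resize(a,(350,338))]))
E
```

```text
[(0.61, [171.6, 230.9, 208.4, 263.4])]
```

View pics/w2.png

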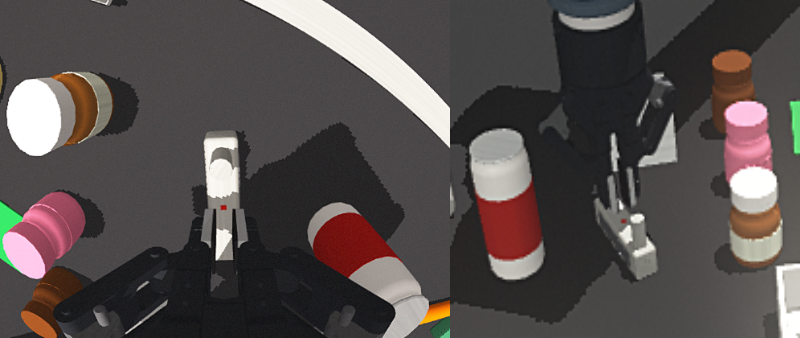

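```bash
python3 - <<'E'
from h import *
c=r.camera('wrist');k=450/560
s=r.get_state();p=np.array(s['ee_pos']);a=np.radians(26.24);X=np.array([np.cos(a),np.sin(a),0]);Y=np.array([np.sin(a),-np.cos(a),0])
for dz in(0,.006,.025):
  for w in(-.005,.005,-.011,.011): print(dz,w,np.round(np.array(px(c,p+w*Y+.011*X-[0,0,dz],True)),0))
print('cyl',np.round(px(c,[.6311,-.1894,.026],True)))
save(c,'w3.png',(180,150,380,300),4)
E
```

```text
0 -0.005 [271. 251.]
0 0.005 [290. 251.]
0 -0.011 [259. 251.]
0 0.011 [302. 251.]
0.006 -0.005 [271. 246.]
0.006 0.005 [290. 246.]
0.006 -0.011 [260. 246.]
0.006 0.011 [301. 246.]
0.025 -0.005 [272. 232.]
0.025 0.005 [289. 232.]
0.025 -0.011 [262. 232.]
0.025 0.011 [299. 232.]
cyl [279. 261.]
```

View pics/w3.png

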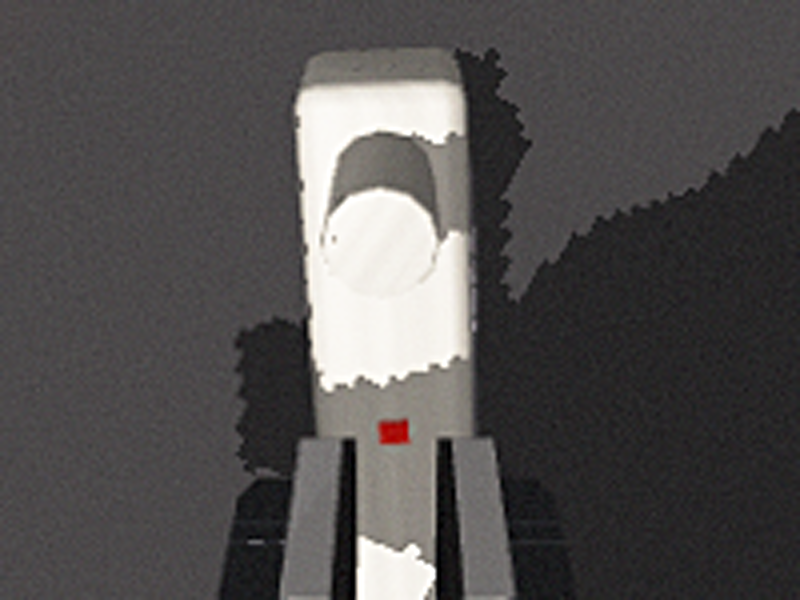

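The fingertips appear above the bar in the crop, at (345,437) and (437,437). They sit higher than the stated tip offset implies, so I'll open slightly and feel downward.

```bash
python3 -m crank '[[45,0,0,0,0,0,0],[45,0,0,0,0,0,0],[45,0,0,0,0,0,0],[45,0,0,0,0,0,0],[45,0,0,4,0,0,0],[45,0,0,0,0,0,0]]'; python3 -m crank '[[45,0,0,3,0,0,0],[45,0,0,0,0,0,0]]'; python3 - <<'E'
from h import *
c=r.camera('wrist');save(c,'w4.png',(140,140,420,350),2.8)
E
python3 go.py
```

```text
t: 5.25
ee_pos: [0.6296, -0.1909, 0.0268]
eef_rot: [0.974, 0.227, -0.0, -0.0]
ft_force: [0.2, 0.3, -0.3]
width: 0.0449
finger_force: 0.0
t: 5.42
ee_pos: [0.6296, -0.1909, 0.0238]
eef_rot: [0.974, 0.227, -0.0, -0.0]
ft_force: [0.2, 0.3, -0.8]
width: 0.0452
finger_force: 0.0
t 5.47 p [ 0.6297 -0.1909  0.024 ] psi 26.23 tilt [-7.e-04  2.e-04 -1.e+00] w 45.0 f [-0.6 -0.7  0.8] 0.0
```

View pics/w4.png

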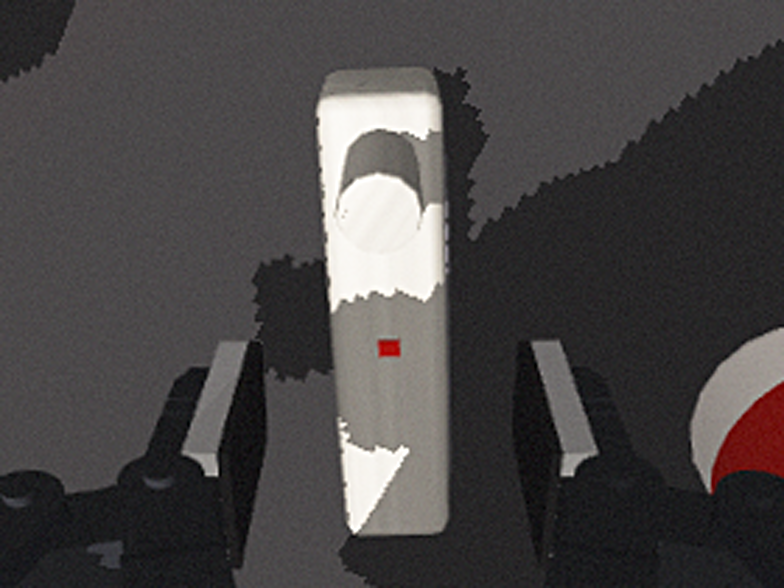

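```bash
python3 - <<'E'
from h import *
c=r.camera('wrist');s=r.get_state();p=np.array(s['ee_pos']);a=np.radians(26.23);X=np.array([np.cos(a),np.sin(a),0]);Y=np.array([np.sin(a),-np.cos(a),0])
for z in(-.001,.01,.02,.03,.04,.05):
    A=at(c,140+265/2.8,140+340/2.8,z,True);B=at(c,140+517/2.8,140+340/2.8,z,True)
    print(z,np.linalg.norm(A-B)*1e3,(A-p)@X*1e3,(A-p)@Y*1e3,(B-p)@Y*1e3)
for z in(.02,.026,.032):
  A=at(c,140+333/2.8,140+348/2.8,z,True);B=at(c,140+447/2.8,140+348/2.8,z,True);print(z,'bar',np.linalg.norm(A-B)*1e3)
D=at(c,140+389/2.8,140+348/2.8,.026,True);print(D)
print(np.array(c['pose'])[:3,3]-p)
print(s['joint_positions'])
E
```

```text
-0.001 55.729392742003725 -9.32101873251482 -28.264617463974403 27.464765808084493
0.01 52.25903511025938 -3.355864876433108 -26.557936043991464 25.701090186031568
0.02 49.10416453594635 2.0670022654592435 -25.00640748037065 24.097748711437973
0.03 45.94929396163328 7.489869407351695 -23.45487891674979 22.494407236844374
0.04 42.794423387320265 12.912736549244158 -21.903350353128957 20.891065762250808
0.05 39.639552813007285 18.335603691136512 -20.351821789508143 19.287724287657262
0.02 bar 22.188154857444324
0.026 bar 21.332821007214907
0.032 bar 20.477487156985468
[ 0.63289298 -0.18852072  0.026     ]
[0.07718829 0.03898755 0.151401  ]
[-3.12447749e-01  7.23223054e-01  1.63932228e+00 -1.95913053e-05
  7.79496649e-01  8.00559672e-01]
```

```bash
python3 -m crank '[[45,3,0,5,0,0,0],[45,0,0,5,0,0,0],[45,0,0,0,0,0,0]]'; python3 -m crank '[[45,0,0,5,0,0,0],[45,0,0,0,0,0,0]]';  python3 -m crank '[[45,0,0,4,0,0,0],[45,0,0,0,0,0,0]]'; python3 - <<'E'
from h import *
c=r.camera('wrist');save(c,'w5.png',(140,140,420,350),2.8)
E
python3 go.py
```

```text
t: 5.77
ee_pos: [0.6322, -0.1894, 0.0133]
eef_rot: [0.974, 0.227, -0.001, -0.0]
ft_force: [-1.1, -0.2, -0.8]
width: 0.0447
finger_force: 0.0
t: 5.93
ee_pos: [0.6321, -0.1895, 0.0085]
eef_rot: [0.974, 0.227, -0.001, -0.0]
ft_force: [0.9, 0.7, -0.5]
width: 0.0452
finger_force: 0.0
t: 6.1
ee_pos: [0.6323, -0.1896, 0.0048]
eef_rot: [0.974, 0.227, -0.0, -0.0]
ft_force: [-0.2, -0.6, 0.4]
width: 0.0451
finger_force: 0.0
t 6.15 p [ 0.6324 -0.1896  0.005 ] psi 26.23 tilt [-8.e-04  3.e-04 -1.e+00] w 44.7 f [ 0.2 -0.6 -0.5] 0.0
```

View pics/w5.png

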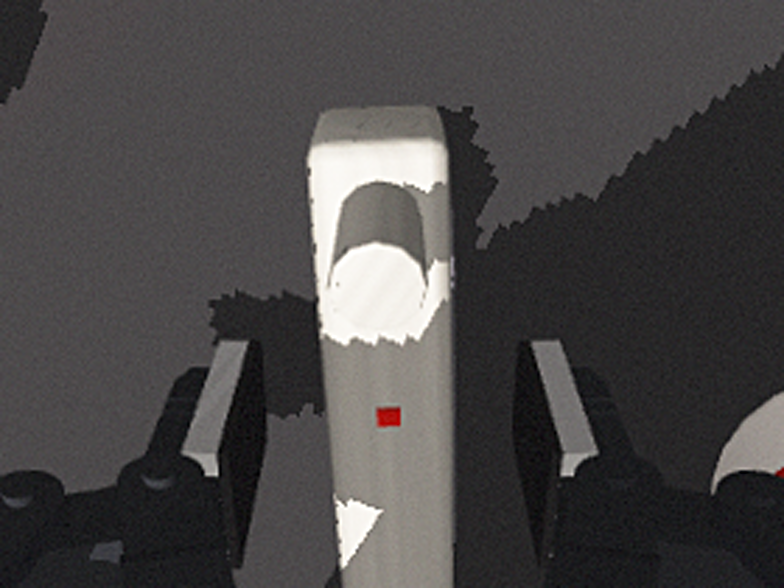

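```bash
python3 -m crank '[[45,0,0,5,0,0,0],[45,0,0,0,0,0,0]]'; python3 -m crank '[[45,0,0,3,0,0,0],[45,0,0,0,0,0,0],[10,0,0,0,0,0,0],[10,0,0,0,0,0,0],[10,0,0,0,0,0,0],[10,0,0,0,0,0,0]]'; python3 -m crank '[[10,0,0,0,0,0,0],[10,0,0,0,0,0,0]]'; python3 go.py
```

```text
t: 6.32
ee_pos: [0.6323, -0.1896, -0.0002]
eef_rot: [0.974, 0.227, -0.0, -0.0]
ft_force: [0.1, 0.2, 0.1]
width: 0.0451
finger_force: 0.0
t: 6.82
ee_pos: [0.633, -0.1898, -0.0022]
eef_rot: [0.974, 0.227, 0.0, 0.0]
ft_force: [-0.4, 0.5, 2.2]
width: 0.021
finger_force: 59.9
t: 6.98
ee_pos: [0.633, -0.1898, -0.0022]
eef_rot: [0.974, 0.227, 0.0, 0.0]
ft_force: [-0.8, 0.1, 2.7]
width: 0.0206
finger_force: 59.9
t 6.98 p [ 0.633  -0.1898 -0.0022] psi 26.23 tilt [ 6.e-04 -2.e-04 -1.e+00] w 20.6 f [-0.8  0.1  2.7] 59.9468994140625
```

Gripped at 59.9 N. In practice the tips sit about level with the reported TCP, so I'll use that from here. Carrying the head to yellow.

```bash
python3 -m crank '[[10,0,0,-10,0,0,0],[10,0,0,-30,0,0,0],[10,0,0,-40,0,0,0],[10,0,0,-40,0,0,0],[10,0,0,-40,0,0,0],[10,4.9,-37.6,0,0,0,0],[10,4.9,-37.6,0,0,0,0],[10,4.9,-37.6,0,0,0,0]]'
python3 -m crank '[[10,4.9,-37.6,0,0,0,0],[10,4.9,-37.6,0,0,0,0],[10,4.9,-37.6,0,0,0,0],[10,4.9,-37.6,0,0,0,0],[10,4.9,-37.6,0,0,0,0],[10,4.9,-37.6,0,0,0,0],[10,4.9,-37.6,0,0,0,0],[10,4.9,-37.6,0,0,0,0]]'
python3 -m crank '[[10,4.9,-37.6,0,0,0,0],[10,4.9,-37.6,0,0,0,0],[10,0,0,30,0,0,0],[10,0,0,30,0,0,0],[10,0,0,0,0,0,0],[10,0,0,0,0,0,0]]'
python3 go.py .4735,.2768,.002,26.2; python3 - <<'E'
from h import *
c=r.camera('wrist');save(c,'w6.png',k=1.2);print(np.array(px(c,[.4735,.2768,.003],True))*1.2)
E
```

```text
t: 7.65
ee_pos: [0.5952, -0.0814, 0.1587]
eef_rot: [0.974, 0.226, 0.001, 0.0]
ft_force: [-0.7, 1.2, -4.1]
width: 0.0209
finger_force: 59.2
t: 8.32
ee_pos: [0.4968, 0.2065, 0.1577]
eef_rot: [0.974, 0.227, -0.0, 0.0]
ft_force: [1.6, -0.3, -2.4]
width: 0.0207
finger_force: 59.2
t: 8.82
ee_pos: [0.4722, 0.2761, 0.0966]
eef_rot: [0.974, 0.227, -0.002, 0.001]
ft_force: [0.4, 0.6, -3.4]
width: 0.0206
finger_force: 59.3
t 8.82 p [0.4722 0.2761 0.0966] psi 26.24 tilt [-0.004  -0.0023 -1.    ] w 20.6 f [ 0.4  0.6 -3.4] 59.31570589542389
shift [ 1.5 -0.  94.6] norm 94.6 then turn z 0.04
[335.70122055 250.04776474]
```

View pics/w6.png

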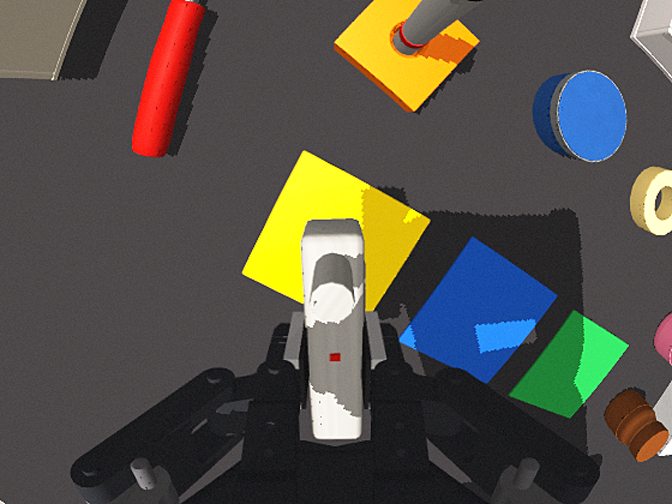

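```bash
python3 -m crank '[[10,2.5,0,30,0,0,0],[10,0,0,30,0,0,0],[10,0,0,20,0,0,0],[10,0,0,11,0,0,0],[10,0,0,0,0,0,0],[10,0,0,0,0,0,0]]';python3 go.py .4745,.2778,.001,26.2
```

```text
t: 9.37
ee_pos: [0.4771, 0.2781, 0.0077]
eef_rot: [0.974, 0.227, 0.001, -0.0]
ft_force: [0.5, 0.2, -2.7]
width: 0.0205
finger_force: 59.3
t 9.37 p [0.4771 0.2781 0.0077] psi 26.19 tilt [ 1.1e-03  6.0e-04 -1.0e+00] w 20.5 f [ 0.5  0.2 -2.7] 59.25510764122009
shift [-2.5 -0.9  6.7] norm 7.2 then turn z -0.01
```

```bash
python3 -m crank '[[10,-2.5,-0.9,4,0,0,0],[10,0,0,2,0,0,0],[10,0,0,0,0,0,0],[50,0,0,0,0,0,0],[50,0,0,0,0,0,0],[50,0,0,0,0,0,0],[50,0,0,0,0,0,0]]';python3 -m crank '[[50,0,0,-20,0,0,0],[50,0,0,-40,0,0,0],[85,0,0,-40,0,0,0],[85,0,0,-40,0,0,0],[85,0,0,-40,0,0,0],[85,0,0,0,0,0,0]]';python3 go.py .6325,.1727,.16,26.2 .6325,.1727,-.004,26.2; python3 - <<'E'
from h import *
c=r.camera('wrist')
for n in('tin','pad_left','pad_mid'):
  for d in r.spot_in(c,n)[:2]:
    e=d['extent'];print(n,d['conf'],np.round(e),np.round(px(c,dict(tin=(.6325,.1727,.036),pad_left=(.4735,.2768,.003),pad_mid=(.4725,.151,.003))[n],True)))
save(c,'w7.png')
E
```

```text
t: 9.95
ee_pos: [0.4738, 0.278, 0.0009]
eef_rot: [0.974, 0.227, 0.0, -0.0]
ft_force: [0.1, -0.3, 0.5]
width: 0.0501
finger_force: 0.0
t: 10.45
ee_pos: [0.4776, 0.2801, 0.1885]
eef_rot: [0.974, 0.227, 0.006, -0.002]
ft_force: [0.6, 0.6, 0.9]
width: 0.085
finger_force: 0.0
t 10.45 p [0.4776 0.2801 0.1885] psi 26.23 tilt [ 0.0115  0.0064 -0.9999] w 85.0 f [0.6 0.6 0.9] 0.0
shift [ 91.5 164.8  28.5] norm 190.7 then turn z 0.03
shift [  0.   0. 164.] norm 164.0 then turn z 0.0
tin 0.68 [405.  75. 466. 131.] [443. 107.]
pad_left 0.55 [225. 132. 337. 239.] [281. 189.]
pad_mid 0.92 [323. 181. 425. 276.] [377. 236.]
```

View pics/w7.png

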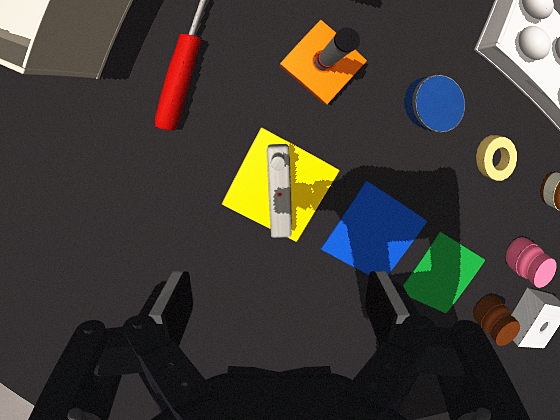

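The head lies on the yellow pad, with its dot at (279,194) against a pad centre of about (280,186). I'll compute the offset while going to the tin.

```bash
python3 -m crank '[[85,15.2,27.5,4,0,0,0],[85,15.2,27.5,4,0,0,0],[85,15.2,27.5,5,0,0,0],[85,15.2,27.5,5,0,0,0],[85,15.2,27.5,5,0,0,0],[85,15.2,27.5,5,0,0,0],[85,0,0,0,0,0,0],[85,0,0,0,0,0,0]]'; python3 - <<'E'
from h import *
c=r.camera('wrist');save(c,'w8.png')
T=r.camera('top');S=r.camera('scene')
for d in r.spot_in(c,'tin')[:2]: print(d['conf'],d['extent'])
print('pred',px(c,(.6325,.1727,.036),True))
h=cv2.cvtColor(c['frame'],cv2.COLOR_RGB2HSV);m=cv2.inRange(h,(100,120,60),(125,255,255));k,l,s,ce=cv2.connectedComponentsWithStats(m)
for i in range(1,k):
    if s[i,4]>400: print(s[i],ce[i],at(c,*ce[i],.036,True))
# head on pad in top view: white blob within yellow
for C,n in((T,'top'),(S,'scene')):
    for d in r.spot_in(C,'head')[:2]: print(n,d)
    save(C,n+'2.png')
h=cv2.cvtColor(T['frame'],cv2.COLOR_RGB2HSV);m=cv2.inRange(h,(0,0,90),(180,60,255));k,l,s,ce=cv2.connectedComponentsWithStats(m)
for i in range(1,k):
    if s[i,4]>150 and abs(ce[i][0]-131)<25 and abs(ce[i][1]-262)<30: print('head',s[i],at(T,*cv2.minAreaRect(np.argwhere(l==i)[:,::-1].astype(np.float32))[0],.029))
E
python3 go.py .6325,.1727,-.004,26.2
```

```text
t: 11.32
ee_pos: [0.6276, 0.1685, 0.1496]
eef_rot: [0.974, 0.226, -0.002, -0.0]
ft_force: [-0.0, 0.6, 0.5]
width: 0.0848
finger_force: 0.0
0.75 [242.7, 152.7, 309.2, 221.2]
0.35 [191.1, 266.1, 289.5, 352.1]
pred (np.float64(278.02121883371746), np.float64(195.37774484237124))
[ 242  158   67   65 3268] [275.24051408 189.86505508] [0.63585332 0.17695764 0.036     ]
[ 187  265  102   89 5190] [234.16011561 309.76223507] [0.50467224 0.15976168 0.036     ]
scene {'extent': [394.2, 174.7, 434.5, 198.9], 'conf': 0.69}
t 11.62 p [0.6273 0.1709 0.1525] psi 26.3 tilt [-4.e-04 -0.e+00 -1.e+00] w 84.7 f [ 0.2 -0.1  0.1] 0.0
shift [  5.5   0.7 156.5] norm 156.6 then turn z 0.1
```

View pics/w8.png

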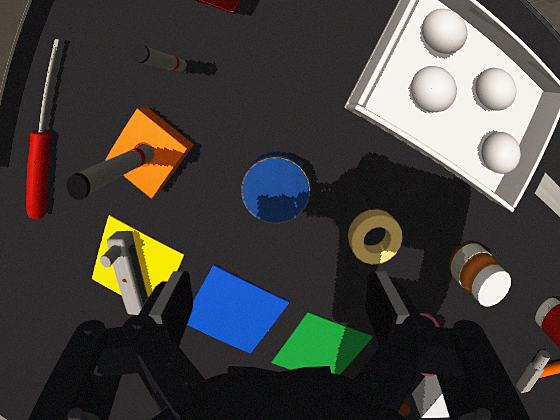

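The tin is in the wrist view at (275,190), measured (.636,.177). Descending and gripping.

```bash
python3 -m crank '[[85,8.4,-0.8,36,0,0,0],[85,0,0,36,0,0,0],[85,0,0,36,0,0,0],[85,0,0,28,0,0,0],[85,0,0,14,0,0,0],[85,0,0,6,0,0,0],[85,0,0,0,0,0,0],[85,0,0,0,0,0,0]]';python3 -m crank '[[50,0,0,0,0,0,0],[50,0,0,0,0,0,0],[50,0,0,0,0,0,0],[50,0,0,0,0,0,0]]'; python3 go.py .6345,.175,.15,26.2 .4725,.151,.15,26.2
```

```text
t: 12.28
ee_pos: [0.6363, 0.1749, -0.0021]
eef_rot: [0.974, 0.227, 0.001, -0.0]
ft_force: [0.2, 0.9, 0.4]
width: 0.0853
finger_force: 0.0
t: 12.62
ee_pos: [0.6367, 0.1749, -0.0012]
eef_rot: [0.974, 0.227, 0.002, -0.0]
ft_force: [-2.0, 0.6, 8.3]
width: 0.0562
finger_force: 63.2
t 12.62 p [ 0.6367  0.1749 -0.0012] psi 26.22 tilt [ 0.003  0.001 -1.   ] w 56.2 f [-2.   0.6  8.3] 63.15027952194214
shift [  -1.9   -1.1 -151.2] norm 151.2 then turn z 0.02
shift [-156.  -50.   -0.] norm 163.8 then turn z 0.0
```

```bash
python3 -m crank '[[50,0,0,-10,0,0,0],[50,0,0,-30,0,0,0],[50,0,0,-40,0,0,0],[50,-31.6,-10.3,-20,0,0,0],[50,-31.6,-10.3,0,0,0,0],[50,-31.6,-10.3,0,0,0,0],[50,-31.6,-10.3,0,0,0,0],[50,-31.5,-10.2,0,0,0,0]]';python3 -m crank '[[50,0,0,0,0,0,0],[50,0,0,0,0,0,0],[50,0,0,0,0,0,0]]'; python3 go.py .4725,.151,.003,26.2;python3 - <<'E'
from h import *
c=r.camera('wrist');save(c,'w9.png')
print('pad',px(c,(.4725,.151,.003),True))
h=cv2.cvtColor(c['frame'],cv2.COLOR_RGB2HSV);m=cv2.inRange(h,(100,120,60),(125,255,255));k,l,s,ce=cv2.connectedComponentsWithStats(m)
p=r.get_state()['ee_pos']
for i in range(1,k):
    if s[i,4]>400: print(s[i],ce[i],'tinpos-tcp',at(c,*ce[i],p[2]+.037,True)-p,'pad',at(c,*ce[i],.003,True))
E
```

```text
t: 13.28
ee_pos: [0.4696, 0.1505, 0.0977]
eef_rot: [0.974, 0.227, 0.001, -0.0]
ft_force: [0.4, -0.2, -0.8]
width: 0.0563
finger_force: 64.3
t: 13.53
ee_pos: [0.4723, 0.1512, 0.0976]
eef_rot: [0.974, 0.227, 0.001, -0.0]
ft_force: [0.7, -0.1, -2.5]
width: 0.0561
finger_force: 64.3
t 13.53 p [0.4723 0.1512 0.0976] psi 26.23 tilt [ 2.7e-03  8.0e-04 -1.0e+00] w 56.1 f [ 0.7 -0.1 -2.5] 64.3475353717804
shift [ 0.1  0.2 94.6] norm 94.6 then turn z 0.03
pad (np.float64(279.9737776883349), np.float64(210.38586117578433))
[  201   128   158   138 11003] [275.4649641 195.6195583] tinpos-tcp [0.0450118 0.0246265 0.037    ] pad [0.48201625 0.15967584 0.003     ]
[  215   254   129   103 10366] [278.74561065 304.54071001] tinpos-tcp [0.00187212 0.00203966 0.037     ] pad [0.38958828 0.11128291 0.003     ]
```

View pics/w9.png

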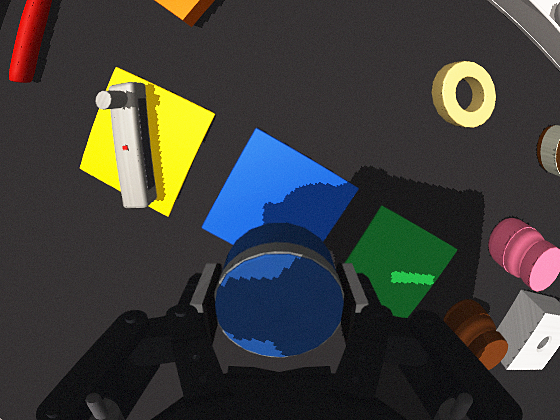

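Tin is held centred and the pad centre at (280,208) agrees with the prediction. Lowering.

```bash
python3 -m crank '[[50,-1,0,36,0,0,0],[50,0,0,30,0,0,0],[50,0,0,18,0,0,0],[50,0,0,8,0,0,0],[50,0,0,2,0,0,0],[50,0,0,0,0,0,0],[50,0,0,0,0,0,0]]'; python3 go.py
```

```text
t: 14.17
ee_pos: [0.4715, 0.1506, 0.0029]
eef_rot: [0.974, 0.227, 0.001, -0.0]
ft_force: [-0.1, -0.5, -1.4]
width: 0.0559
finger_force: 64.6
t 14.17 p [0.4715 0.1506 0.0029] psi 26.21 tilt [ 1.5e-03  4.0e-04 -1.0e+00] w 55.9 f [-0.1 -0.5 -1.4] 64.58024382591248
```

```bash
python3 -m crank '[[85,0,0,0,0,0,0],[85,0,0,0,0,0,0],[85,0,0,0,0,0,0],[85,0,0,-20,0,0,0],[85,0,0,-40,0,0,0],[85,0,0,-40,0,0,0],[85,0,0,-40,0,0,0],[85,0,0,-10,0,0,0]]';python3 -m crank '[[85,19.9,30.3,0,0,0,0],[85,19.9,30.3,0,0,0,0],[85,19.9,30.3,0,0,0,0],[85,19.9,30.3,0,0,0,0],[85,19.9,30.3,0,0,0,0],[85,0,0,0,0,0,0],[85,0,0,0,0,0,0],[85,0,0,0,0,0,0]]'; cat > look.py <<'E'
from m import *
c=r.camera('wrist');save(c,'w%d.png'%(r.get_state()['t']*10))
h=cv2.cvtColor(c['frame'],cv2.COLOR_RGB2HSV)
def blob(lo,hi,z,n,amin=200):
    m=cv2.inRange(h,lo,hi);k,l,s,ce=cv2.connectedComponentsWithStats(m)
    for i in range(1,k):
        if s[i,4]>amin: 
            b=(s[i,0]+s[i,2]/2,s[i,1]+s[i,3]/2);print(n,s[i],'box',at(c,*b,z,True)[:2],'cen',at(c,*ce[i],z,True)[:2])
E
python3 - <<'E'
from look import *
blob((15,30,120),(35,160,255),.02,'tape')
blob((100,120,60),(125,255,255),.039,'tin')
blob((50,120,60),(80,255,255),.003,'green')
for n in('tape','tin'):
  for d in r.spot_in(c,n)[:2]:e=d['extent'];print(n,d['conf'],np.round(e),at(c,(e[0]+e[2])/2,(e[1]+e[3])/2,.02 if n=='tape' else .039,True))
print(px(c,(.6275,.059,.02),True))
E
python3 go.py .6275,.059,0,26.2; ls pics
```

```text
t: 14.83
ee_pos: [0.4733, 0.1513, 0.1584]
eef_rot: [0.974, 0.227, 0.005, -0.0]
ft_force: [1.2, -0.5, 0.1]
width: 0.0851
finger_force: 0.0
t: 15.5
ee_pos: [0.6253, 0.0583, 0.1518]
eef_rot: [0.974, 0.227, -0.001, -0.0]
ft_force: [-0.7, -0.2, -0.7]
width: 0.0848
finger_force: 0.0
tape [ 248  160   59   58 1865] box [0.6308 0.0633] cen [0.6311 0.0641]
tin [ 102  220   97   93 3730] box [0.5106 0.1436] cen [0.5067 0.1541]
green [ 191  274  105   84 5023] box [0.473 0.03 ] cen [0.4708 0.0326]
tin 0.78 [113. 256. 169. 309.] [0.4867 0.1481 0.039 ]
tin 0.67 [ 24. 176.  97. 269.] [0.5072 0.2531 0.039 ]
(np.float64(280.1657384753029), np.float64(194.13111606470358))
t 15.65 p [0.6251 0.0591 0.1523] psi 26.28 tilt [-0.0011  0.     -1.    ] w 85.0 f [0.6 0.4 0.2] 0.0
shift [  2.1   1.2 152.3] norm 152.3 then turn z 0.08
cand.png
scene.png
scene2.png
top.png
top2.png
w1.png
w155.png
w2.png
w3.png
w4.png
w5.png
w6.png
w7.png
w8.png
w9.png
```

```bash
python3 -m crank '[[85,5.9,-0.9,36,0,0,0],[85,0,0,36,0,0,0],[85,0,0,36,0,0,0],[85,0,0,26,0,0,0],[85,0,0,12,0,0,0],[85,0,0,4,0,0,0],[85,0,0,0,0,0,0],[85,0,0,0,0,0,0]]';python3 -m crank '[[45,0,0,0,0,0,0],[45,0,0,0,0,0,0],[45,0,0,0,0,0,0],[45,0,0,0,0,0,0]]'; python3 go.py .63,.0625,.12,26.2 .4715,.1506,.12,26.2
```

```text
t: 16.32
ee_pos: [0.6322, 0.0622, 0.004]
eef_rot: [0.974, 0.227, 0.001, 0.0]
ft_force: [0.5, 0.6, 0.1]
width: 0.085
finger_force: 0.0
t: 16.65
ee_pos: [0.6323, 0.0619, 0.0051]
eef_rot: [0.974, 0.227, 0.001, 0.0]
ft_force: [-5.5, 0.0, 15.3]
width: 0.0491
finger_force: 59.3
t 16.65 p [0.6323 0.0619 0.0051] psi 26.24 tilt [ 2.2e-03  2.0e-04 -1.0e+00] w 49.1 f [-5.5  0.  15.3] 59.313983246684074
shift [  -1.8   -1.5 -114.9] norm 114.9 then turn z 0.04
shift [-103.3 -149.    -0. ] norm 181.3 then turn z 0.0
```

```bash
python3 -m crank '[[45,0,0,-5,0,0,0],[45,0,0,-10,0,0,0],[45,0,0,-30,0,0,0],[45,0,0,-40,0,0,0],[45,0,0,-30,0,0,0],[45,0,0,0,0,0,0],[45,0,0,0,0,0,0],[45,0,0,0,0,0,0]]'; python3 - <<'E'
from look import *
p=r.get_state()['ee_pos']
blob((15,30,120),(35,160,255),p[2]+.02,'tape')
blob((100,120,60),(125,255,255),.039,'tin')
save(c,'w10.png')
E
python3 go.py .4715,.1506,.12,26.2
```

```text
t: 17.32
ee_pos: [0.6308, 0.0617, 0.1177]
eef_rot: [0.974, 0.227, 0.0, 0.0]
ft_force: [-0.6, 0.2, -1.1]
width: 0.0487
finger_force: 62.0
tape [ 230  225   98  101 5310] box [0.637  0.0656] cen [0.6358 0.0663]
tin [  91  238  101   92 4041] box [0.5189 0.1439] cen [0.5151 0.1502]
t 17.37 p [0.6303 0.0617 0.1168] psi 26.23 tilt [-1.6e-03 -2.0e-04 -1.0e+00] w 48.7 f [ 0.3 -0.9 -1.5] 61.97697004303336
shift [-103.1 -149.9   -3.2] norm 182.0 then turn z 0.03
```

View pics/w10.png

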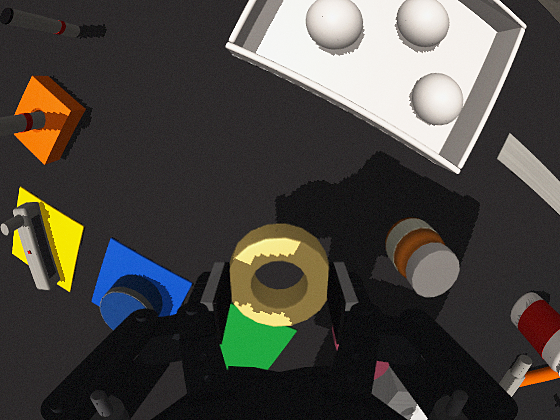

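The tape is gripped level with its centre at (279,276), just ahead of the pads. I'll compensate about 2.5 mm along tool x on the tin.

```bash
python3 -m crank '[[45,-21.1,-30,0,0,0,0],[45,-21.1,-30,0,0,0,0],[45,-21.1,-30,0,0,0,0],[45,-21.1,-30,0,0,0,0],[45,-21.1,-30,0,0,0,0],[45,0,0,0,0,0,0],[45,0,0,0,0,0,0],[45,0,0,0,0,0,0]]'; python3 go.py .4693,.1495,.046,26.2; python3 - <<'E'
from look import *
p=r.get_state()['ee_pos']
blob((15,30,120),(35,160,255),p[2]+.015,'tape')
blob((100,120,60),(125,255,255),.003,'blue')
for n in('pad_mid','tin','pad_left','pad_right'):
  for d in r.spot_in(c,n)[:2]:print(n,d['conf'],np.round(d['extent']))
T=r.camera('top')
for d in r.spot_in(T,'tin'): print(d)
E
```

```text
t: 18.03
ee_pos: [0.4704, 0.1498, 0.1169]
eef_rot: [0.974, 0.227, -0.0, 0.0]
ft_force: [0.1, 0.3, -0.4]
width: 0.0484
finger_force: 62.0
t 18.03 p [0.4704 0.1498 0.1169] psi 26.27 tilt [-6.e-04 -3.e-04 -1.e+00] w 48.4 f [ 0.1  0.3 -0.4] 62.029450815171
shift [-1.1 -0.2 70.9] norm 70.9 then turn z 0.07
tape [529 120  27  48 508] box [0.6011 0.057 ] cen [0.6008 0.0608]
tape [ 230  224   99  103 7234] box [0.4746 0.1524] cen [0.4745 0.1528]
blue [ 205  123  148  114 9394] box [0.4881 0.1592] cen [0.4825 0.1585]
pad_mid 0.65 [208. 124. 354. 238.]
tin 0.79 [241. 171. 316. 233.]
pad_left 0.8 [ 91.  68. 214. 204.]
pad_right 0.64 [336. 193. 446. 312.]
{'extent': [207.3, 261.1, 209.9, 277.0], 'conf': 0.42}
```

```bash
python3 - <<'E'
from look import *
M=cyl(.029,.036,.003)
for o in(-.004,0,.004):
    g=np.array([.4734,.1526,0])+o*np.array([.897,.442,0])
    q=np.array([px(c,g+m,True) for m in M]);print(o,q.min(0),q.max(0))
E
python3 -m crank '[[45,-1,0,30,0,0,0],[45,0,0,25,0,0,0],[45,0,0,9,0,0,0],[45,0,0,0,0,0,0],[45,0,0,0,0,0,0]]'; python3 go.py .4693,.1495,.045,26.2
```

```text
-0.004 [239.3806 169.8608] [315.817  251.9032]
0 [239.1574 165.177 ] [316.0127 247.359 ]
0.004 [238.9379 160.4657] [316.2046 242.7522]
t: 18.85
ee_pos: [0.4694, 0.1492, 0.0535]
eef_rot: [0.974, 0.227, -0.0, 0.0]
ft_force: [0.6, 0.3, -0.9]
width: 0.0484
finger_force: 62.1
t 18.85 p [0.4694 0.1492 0.0535] psi 26.22 tilt [-1.e-03 -3.e-04 -1.e+00] w 48.4 f [ 0.6  0.3 -0.9] 62.13781904429197
shift [ 0.1 -0.3  8.5] norm 8.5 then turn z 0.02
```

```bash
python3 -m crank '[[45,-2,0,4,0,0,0],[45,0,0,2,0,0,0],[45,0,0,0,0,0,0]]';python3 -m crank '[[45,0,0,2,0,0,0],[45,0,0,0,0,0,0]]'; python3 go.py
```

```text
t: 19.1
ee_pos: [0.4678, 0.1485, 0.048]
eef_rot: [0.974, 0.227, 0.0, -0.0]
ft_force: [0.0, 0.5, 0.0]
width: 0.0488
finger_force: 62.1
t: 19.27
ee_pos: [0.4678, 0.1485, 0.0458]
eef_rot: [0.974, 0.227, 0.0, -0.0]
ft_force: [-0.7, -0.5, -0.5]
width: 0.049
finger_force: 62.1
t 19.27 p [0.4678 0.1485 0.0458] psi 26.22 tilt [ 6.e-04  2.e-04 -1.e+00] w 49.0 f [-0.7 -0.5 -0.5] 62.13047130033374
```

```bash
python3 -m crank '[[45,0,0,1,0,0,0],[45,0,0,0,0,0,0],[85,0,0,0,0,0,0],[85,0,0,0,0,0,0],[85,0,0,0,0,0,0],[85,0,0,-20,0,0,0],[85,0,0,-40,0,0,0],[85,0,0,-40,0,0,0]]';python3 -m crank '[[85,10.1,39,-20,0,0,0],[85,10.1,39,0,0,0,0],[85,10.1,39,0,0,0,0],[85,10.1,39,0,0,0,0],[85,10.1,39,0,0,0,0],[85,10.1,39,0,0,0,0],[85,10.1,39,0,0,0,0],[85,0,0,0,0,0,0]]';python3 -m crank '[[85,0,0,0,0,0,0],[85,0,0,0,0,0,0]]'; python3 go.py .652,-.065,.03,26.2;python3 - <<'E'
from look import *
for n in('jar','tape','tin'):
  for d in r.spot_in(c,n)[:3]:
    e=d['extent'];print(n,d['conf'],np.round(e))
M=cyl(.024,.07)
for g in((.6502,-.0673,0),(.6535,-.063,0)):
    q=np.array([px(c,np.array(g)+m,True) for m in M]);print(q.min(0),q.max(0))
    
T=r.camera('top');S=r.camera('scene')
for C in(T,S):
  for n in('tin','tape'):
    M=cyl(.029,.036,.003) if n=='tin' else cyl(.027,.02,.039)
    for d in r.spot_in(C,n)[:2]: print(n,d['conf'],fit([(C,d['extent'])],M,(.471,.151)))
E
```

```text
t: 19.93
ee_pos: [0.4662, 0.148, 0.1445]
eef_rot: [0.974, 0.227, -0.002, 0.0]
ft_force: [1.3, -0.1, 0.8]
width: 0.0851
finger_force: 0.0
t: 20.6
ee_pos: [0.6542, -0.0685, 0.1634]
eef_rot: [0.974, 0.225, 0.002, 0.001]
ft_force: [-1.0, 0.6, 1.3]
width: 0.0849
finger_force: 0.0
t: 20.77
ee_pos: [0.6489, -0.063, 0.1624]
eef_rot: [0.974, 0.227, -0.001, -0.0]
ft_force: [0.3, 1.0, -0.5]
width: 0.0849
finger_force: 0.0
t 20.77 p [ 0.6489 -0.063   0.1624] psi 26.19 tilt [-1.6e-03  4.0e-04 -1.0e+00] w 84.9 f [ 0.3  1.  -0.5] 0.0
shift [  1.9   3.1 132.4] norm 132.5 then turn z -0.01
jar 0.96 [214. 254. 265. 322.]
jar 0.78 [196. 316. 240. 377.]
jar 0.64 [255. 163. 308. 235.]
tape 0.64 [ 25. 238.  65. 286.]
tape 0.27 [  1. 197.   9. 238.]
tin 0.78 [ 30. 224.  82. 266.]
tin 0.49 [  2. 194.  10. 236.]
[255.3689 164.8576] [315.4263 239.3104]
[252.2057 160.0059] [312.6468 233.9158]
tin 0.76 (array([ 0.471 ,  0.1476, -0.1482]), np.float64(4.4381647710739))
tape 0.92 (array([ 0.4648,  0.1397, -0.0026]), np.float64(1.2902507579688631))
tin 0.68 (array([0.4697, 0.1464, 0.4837]), np.float64(9.64576966509577))
tape 0.58 (array([ 0.4633,  0.1454, -0.049 ]), np.float64(3.319214796654961))
```

```bash
python3 -m crank '[[85,1.9,3.1,36,0,0,0],[85,0,0,36,0,0,0],[85,0,0,36,0,0,0],[85,0,0,20,0,0,0],[85,0,0,10,0,0,0],[85,0,0,4,0,0,0],[85,0,0,0,0,0,0],[85,0,0,0,0,0,0]]';python3 -m crank '[[40,0,0,0,0,0,0],[40,0,0,0,0,0,0],[40,0,0,0,0,0,0],[40,0,0,0,0,0,0],[40,0,0,0,0,0,0]]'; python3 go.py .652,-.065,.15,26.2 .462,.029,.15,26.2
```

```text
t: 21.93
ee_pos: [0.654, -0.065, 0.0224]
eef_rot: [0.974, 0.227, 0.001, 0.0]
ft_force: [0.2, -0.1, 0.8]
width: 0.0851
finger_force: 0.0
t: 22.35
ee_pos: [0.6535, -0.0649, 0.0228]
eef_rot: [0.974, 0.227, 0.001, 0.0]
ft_force: [-2.6, 0.7, 8.8]
width: 0.0446
finger_force: 59.9
t 22.35 p [ 0.6535 -0.0649  0.0228] psi 26.22 tilt [ 1.7e-03 -1.0e-04 -1.0e+00] w 44.6 f [-2.6  0.7  8.8] 59.86693651531823
shift [  -1.4   -0.6 -127.2] norm 127.2 then turn z 0.02
shift [-129.  -168.2   -0. ] norm 212.0 then turn z 0.0
```

```bash
python3 -m crank '[[40,0,0,-10,0,0,0],[40,0,0,-30,0,0,0],[40,0,0,-35,0,0,0],[40,0,0,-35,0,0,0],[40,-21.8,-28.1,0,0,0,0],[40,-21.8,-28.1,0,0,0,0],[40,-21.8,-28.1,0,0,0,0],[40,-21.8,-28.1,0,0,0,0]]';python3 -m crank '[[40,-21.8,-28.1,0,0,0,0],[40,-21.8,-28.1,0,0,0,0],[40,0,0,0,0,0,0],[40,0,0,0,0,0,0],[40,0,0,0,0,0,0]]'; python3 go.py .4615,.0285,.0275,26.2;python3 - <<'E'
from look import *
p=r.get_state()['ee_pos'];print(px(c,(.462,.0285,.003),True))
blob((50,120,60),(80,255,255),.003,'green')
blob((100,120,60),(125,255,255),.035,'tin')
blob((15,30,100),(35,170,255),.059,'tape')
blob((0,0,170),(180,40,255),p[2]+.048,'cap')
for n in('pad_right','jar'):
  for d in r.spot_in(c,n)[:2]:print(n,d['conf'],np.round(d['extent']))
E
```

```text
t: 23.02
ee_pos: [0.5233, -0.0022, 0.1318]
eef_rot: [0.974, 0.227, 0.0, 0.0]
ft_force: [0.6, -0.9, -1.6]
width: 0.0444
finger_force: 62.2
t: 23.43
ee_pos: [0.4619, 0.0286, 0.1319]
eef_rot: [0.974, 0.227, 0.001, 0.0]
ft_force: [0.4, -1.2, -1.8]
width: 0.0443
finger_force: 62.2
t 23.43 p [0.4619 0.0286 0.1319] psi 26.26 tilt [ 0.0021 -0.     -1.    ] w 44.3 f [ 0.4 -1.2 -1.8] 62.17768835078459
shift [-4.000e-01 -1.000e-01  1.044e+02] norm 104.4 then turn z 0.06
(np.float64(279.70119677119925), np.float64(197.79270547644703))
green [ 212  123  138  112 8991] box [0.4782 0.0352] cen [0.4736 0.0359]
tin [ 102   60  129  138 5813] box [0.4827 0.1385] cen [0.4922 0.1341]
tin [132 130  23  32 550] box [0.462  0.1519] cen [0.4616 0.1524]
tape [129 112  49  72 604] box [0.4712 0.1358] cen [0.4784 0.1294]
tape [120 129  36  39 489] box [0.4658 0.1473] cen [0.4624 0.1519]
tape [ 235  220   89   46 1060] box [0.445  0.0205] cen [0.4514 0.0235]
tape [134 396  37  24 459] box [0.1752 0.0575] cen [0.1714 0.0591]
cap [525   0  35  46 759] box [ 0.624  -0.0082] cen [ 0.6271 -0.0082]
cap [  35   51   21   82 1230] box [0.5097 0.1508] cen [0.5096 0.1512]
cap [ 108  114   62   68 2257] box [0.5053 0.1042] cen [0.5056 0.1043]
cap [235 220  73  43 594] box [0.4947 0.0486] cen [0.4952 0.0531]
cap [ 433  251   89   78 3889] box [ 0.5115 -0.044 ] cen [ 0.5111 -0.0444]
cap [ 229  265  102   96 6761] box [0.4679 0.032 ] cen [0.4652 0.0316]
cap [  0 402  27  18 251] box [0.2514 0.1703] cen [0.2375 0.1778]
pad_right 0.8 [209. 123. 347. 232.]
jar 0.91 [228. 217. 330. 363.]
jar 0.77 [352. 232. 416. 312.]
```

```bash
python3 -m crank '[[40,-3.5,0,36,0,0,0],[40,0,0,34,0,0,0],[40,0,0,20,0,0,0],[40,0,0,10,0,0,0],[40,0,0,4,0,0,0],[40,0,0,0,0,0,0],[40,0,0,0,0,0,0]]';python3 go.py
```

```text
t: 24.17
ee_pos: [0.4589, 0.0268, 0.0276]
eef_rot: [0.974, 0.227, 0.001, 0.0]
ft_force: [-0.2, -0.1, -2.6]
width: 0.0445
finger_force: 62.2
t 24.17 p [0.4589 0.0268 0.0276] psi 26.21 tilt [ 0.0013  0.     -1.    ] w 44.5 f [-0.2 -0.1 -2.6] 62.18911342963111
```

```bash
python3 -m crank '[[40,0,0,1.5,0,0,0],[40,0,0,0,0,0,0],[80,0,0,0,0,0,0],[80,0,0,0,0,0,0],[80,0,0,0,0,0,0],[80,0,0,-20,0,0,0],[80,0,0,-40,0,0,0],[80,0,0,-40,0,0,0]]';python3 -m crank '[[80,0,0,-40,0,0,0],[80,11,-36.6,-10,0,0,0],[80,11,-36.6,0,0,0,0],[80,11,-36.6,0,0,0,0],[80,0,0,0,0,0,0],[80,0,0,0,0,0,0]]'; python3 - <<'E'
from look import *
M=lambda n:cyl(.029,.036,.003) if n=='tin' else cyl(.027,.02,.039)
for n in('tin','tape','jar','head'):
  for d in r.spot_in(c,n)[:3]:print(n,d['conf'],np.round(d['extent']))
for n in('tin','tape'):
    q=np.array([px(c,np.array([.4715,.1505,0])+m,True) for m in M(n)]);print(n,q.min(0),q.max(0))
print([np.round(px(c,x,True)) for x in((.4735,.2768,.003),(.4725,.151,.003),(.462,.029,.003))])
save(c,'w11.png',k=1.4)
E
python3 go.py
```

```text
t: 24.83
ee_pos: [0.4564, 0.0269, 0.1258]
eef_rot: [0.974, 0.227, -0.002, -0.0]
ft_force: [0.9, -0.3, 0.2]
width: 0.0801
finger_force: 0.0
t: 25.33
ee_pos: [0.4385, 0.1417, 0.1759]
eef_rot: [0.973, 0.229, 0.0, -0.0]
ft_force: [0.4, -0.1, -0.3]
width: 0.08
finger_force: 0.0
tin 0.8 [254. 127. 318. 180.]
tape 0.58 [254. 136. 318. 202.]
tape 0.52 [477. 236. 553. 313.]
jar 0.67 [361. 196. 419. 265.]
jar 0.63 [428. 239. 483. 300.]
jar 0.6 [460. 170. 527. 224.]
head 0.75 [150.  46. 188. 148.]
tin [255.017 124.615] [319.2973 190.5526]
tape [255.7161 129.8318] [319.8128 194.6576]
[array([175.,  99.]), array([286., 152.]), array([381., 212.])]
t 25.58 p [0.439  0.139  0.1754] psi 26.13 tilt [-3.e-04 -2.e-04 -1.e+00] w 80.0 f [-0.5 -0.9 -0.6] 0.0
```

View pics/w11.png

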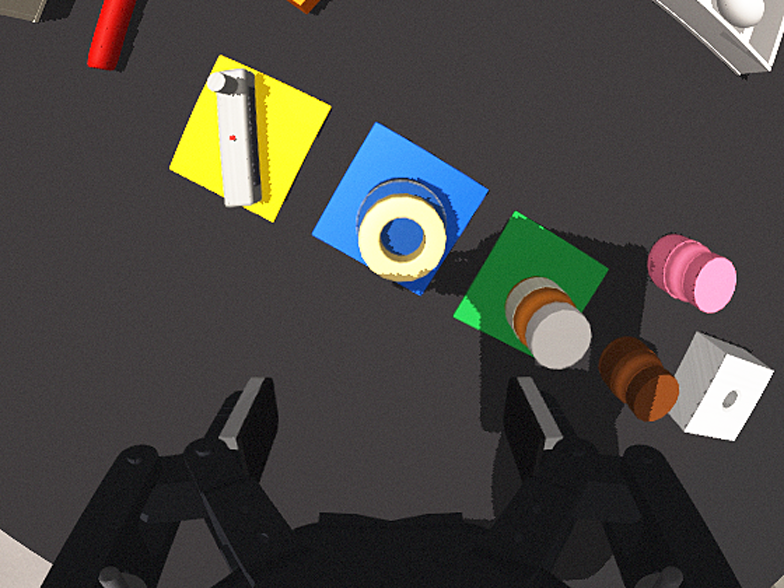

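The picture shows the head, the tin with tape and the jar on their pads. The tape centre at (403,236) looks slightly towards the robot relative to the tin, so I'll quantify that.

```bash
python3 - <<'E'
from look import *
f=c['frame']
for u in(286,):
    for v in range(118,150): print(v,f[v,u].tolist(),end=' ')
print()
for v in range(194,216): print(v,f[v,286].tolist(),end=' ')
print()
X=np.array([.897,.442,0])
g=np.array([.4715,.1505,0])
m=cv2.inRange(h,(15,30,100),(35,170,255))[:,230:340];k,l,s,ce=cv2.connectedComponentsWithStats(m);i=1+s[1:,4].argmax();print('tape blob',s[i])
for o in(-.008,-.004,0,.004):
    for n,R,z in(('lidtop',.029,.039),('tinbase',.029,.003),('tape top',.027,.059),('tape base',.027,.039)):
        q=np.array([px(c,g+o*X+[R*np.cos(t),R*np.sin(t),z],True) for t in np.linspace(0,6.28,60)]);print(o,n,q.min(0).round(1),q.max(0).round(1))
E
```

```text
118 [65, 162, 252] 119 [67, 163, 252] 120 [63, 160, 252] 121 [67, 161, 252] 122 [68, 160, 252] 123 [63, 157, 252] 124 [70, 166, 255] 125 [55, 140, 255] 126 [3, 14, 29] 127 [126, 121, 110] 128 [143, 152, 177] 129 [52, 112, 199] 130 [47, 113, 209] 131 [51, 115, 208] 132 [51, 118, 208] 133 [50, 112, 205] 134 [49, 117, 206] 135 [44, 112, 207] 136 [29, 109, 224] 137 [160, 120, 37] 138 [146, 120, 59] 139 [215, 186, 97] 140 [255, 255, 225] 141 [255, 255, 218] 142 [255, 255, 216] 143 [255, 254, 214] 144 [255, 254, 208] 145 [255, 254, 208] 146 [255, 254, 208] 147 [255, 254, 207] 148 [255, 254, 202] 149 [255, 254, 205] 
194 [173, 137, 65] 195 [180, 152, 81] 196 [189, 164, 89] 197 [193, 162, 90] 198 [198, 167, 88] 199 [185, 157, 101] 200 [34, 73, 143] 201 [5, 56, 147] 202 [24, 65, 152] 203 [20, 61, 146] 204 [26, 36, 66] 205 [44, 34, 30] 206 [69, 65, 65] 207 [69, 64, 64] 208 [68, 66, 69] 209 [69, 61, 60] 210 [64, 62, 64] 211 [61, 58, 59] 212 [64, 63, 64] 213 [66, 61, 61] 214 [65, 59, 61] 215 [69, 65, 66] 
tape blob [  23  137   63   63 2331]
-0.008 lidtop [252.  135.4] [316.1 198. ]
-0.008 tinbase [254.9 131.5] [312.2 187.7]
-0.008 tape top [252.5 140.4] [316.4 202.6]
-0.008 tape base [254.3 137.7] [313.9 195.9]
-0.004 lidtop [252. 131.] [316.2 193.8]
-0.004 tinbase [254.8 127.6] [312.2 183.9]
-0.004 tape top [252.4 135.6] [316.5 198.2]
-0.004 tape base [254.2 133.2] [314.  191.8]
0 lidtop [251.9 126.5] [316.3 189.7]
0 tinbase [254.7 123.6] [312.3 180.1]
0 tape top [252.3 130.8] [316.6 193.8]
0 tape base [254.1 128.7] [314.1 187.6]
0.004 lidtop [251.8 122. ] [316.4 185.5]
0.004 tinbase [254.6 119.6] [312.4 176.4]
0.004 tape top [252.2 126. ] [316.8 189.3]
0.004 tape base [254.  124.2] [314.2 183.4]
```

```bash
python3 -m crank '[[85,30,4.2,20,0,0,0],[85,0,0,36,0,0,0],[85,0,0,34,0,0,0],[85,0,0,24,0,0,0],[85,0,0,10,0,0,0],[85,0,0,4,0,0,0],[85,0,0,0,0,0,0],[85,0,0,0,0,0,0]]';python3 -m crank '[[45,0,0,0,0,0,0],[45,0,0,0,0,0,0],[45,0,0,0,0,0,0],[45,0,0,0,0,0,0],[45,0,0,0,0,0,0]]';python3 go.py
```

```text
t: 26.3
ee_pos: [0.4686, 0.1495, 0.0485]
eef_rot: [0.974, 0.227, 0.001, -0.0]
ft_force: [0.4, -0.8, 0.5]
width: 0.0849
finger_force: 0.0
t: 26.72
ee_pos: [0.4679, 0.1497, 0.048]
eef_rot: [0.974, 0.227, 0.0, -0.0]
ft_force: [1.0, -0.6, -0.6]
width: 0.0449
finger_force: 0.0
t 26.72 p [0.4679 0.1497 0.048 ] psi 26.23 tilt [ 9.e-04  3.e-04 -1.e+00] w 44.9 f [ 1.  -0.6 -0.6] 0.0
```

```bash
python3 -m crank '[[85,0,0,0,0,0,0],[85,0,0,0,0,0,0],[85,0,0,0,0,0,0],[85,0,0,5,0,0,0],[85,0,0,5,0,0,0],[85,0,0,0,0,0,0],[85,0,0,0,0,0,0]]';python3 -m crank '[[45,0,0,0,0,0,0],[45,0,0,0,0,0,0],[45,0,0,0,0,0,0],[45,0,0,0,0,0,0],[45,0,0,0,0,0,0]]';python3 go.py
```

```text
t: 27.3
ee_pos: [0.4672, 0.1494, 0.0369]
eef_rot: [0.974, 0.227, -0.001, 0.0]
ft_force: [0.7, 0.1, 0.4]
width: 0.0852
finger_force: 0.0
t: 27.72
ee_pos: [0.4678, 0.1496, 0.0384]
eef_rot: [0.974, 0.227, 0.0, 0.0]
ft_force: [-2.5, -0.6, 11.6]
width: 0.051
finger_force: 60.3
t 27.72 p [0.4678 0.1496 0.0384] psi 26.25 tilt [ 4.e-04  0.e+00 -1.e+00] w 51.0 f [-2.5 -0.6 11.6] 60.286506582051516
```

```bash
python3 -m crank '[[45,0,0,-4,0,0,0],[45,0,0,0,0,0,0],[45,5.5,0,0,0,0,0],[45,0,0,0,0,0,0],[45,0,0,0,0,0,0],[45,0,0,3.5,0,0,0],[45,0,0,0,0,0,0],[45,0,0,0,0,0,0]]';python3 go.py; python3 -m crank '[[85,0,0,0,0,0,0],[85,0,0,0,0,0,0],[85,0,0,0,0,0,0],[85,0,0,-20,0,0,0],[85,0,0,-40,0,0,0],[85,-20,0,-40,0,0,0],[85,-20,0,-30,0,0,0],[85,0,0,0,0,0,0]]';python3 -m crank '[[85,0,0,0,0,0,0],[85,0,0,0,0,0,0],[85,0,0,0,0,0,0]]';python3 - <<'E'
from look import *
f=c['frame']
# fit tape & tin along X using vertical profile
X=np.array([.897,.442,0]);g=np.array([.4715,.1505,0])
u=int(px(c,g+[0,0,.039],True)[0])
print('u',u)
v0=int(px(c,g+.04*X+[0,0,.039],True)[1]);v1=int(px(c,g-.04*X+[0,0,.059],True)[1])
print([(v,f[v,u].tolist()) for v in range(v0,v0+26)]);print([(v,f[v,u].tolist()) for v in range(v1-26,v1)])
m=cv2.inRange(h,(15,30,100),(35,170,255));k,l,s,ce=cv2.connectedComponentsWithStats(m)
for i in range(1,k):
  if s[i,4]>500: print('tape',s[i])
for o in(-.004,0,.004):
    for n,R,z in(('lidtop',.029,.039),('tape top',.027,.059),('tape base',.027,.039)):
        q=np.array([px(c,g+o*X+[R*np.cos(t),R*np.sin(t),z],True) for t in np.linspace(0,6.28,60)]);print(o,n,q.min(0).round(1),q.max(0).round(1))
E
python3 go.py
```

```text
t: 28.38
ee_pos: [0.473, 0.1521, 0.0385]
eef_rot: [0.974, 0.227, 0.0, -0.0]
ft_force: [-0.7, -0.6, 10.3]
width: 0.0511
finger_force: 63.3
t 28.38 p [0.473  0.1521 0.0385] psi 26.23 tilt [ 8.e-04  3.e-04 -1.e+00] w 51.1 f [-0.7 -0.6 10.3] 63.34495671093464
t: 29.05
ee_pos: [0.4376, 0.1345, 0.1697]
eef_rot: [0.974, 0.227, 0.003, -0.0]
ft_force: [-0.3, -1.0, -0.3]
width: 0.0846
finger_force: 0.0
t: 29.3
ee_pos: [0.4377, 0.1349, 0.1642]
eef_rot: [0.974, 0.227, -0.001, 0.0]
ft_force: [-0.7, -0.1, 0.0]
width: 0.0853
finger_force: 0.0
u 280
[(110, [72, 164, 252]), (111, [74, 166, 252]), (112, [62, 153, 251]), (113, [70, 161, 252]), (114, [72, 162, 251]), (115, [71, 160, 251]), (116, [65, 158, 251]), (117, [61, 160, 251]), (118, [69, 162, 251]), (119, [63, 159, 251]), (120, [65, 155, 251]), (121, [71, 163, 255]), (122, [62, 161, 255]), (123, [29, 80, 179]), (124, [64, 66, 62]), (125, [137, 135, 124]), (126, [77, 108, 169]), (127, [57, 109, 189]), (128, [126, 117, 97]), (129, [154, 118, 49]), (130, [255, 255, 177]), (131, [255, 255, 218]), (132, [255, 255, 219]), (133, [255, 254, 213]), (134,
[... 446 characters left out ...]
[21, 61, 137]), (200, [21, 63, 145]), (201, [17, 63, 149]), (202, [19, 57, 125]), (203, [32, 30, 31]), (204, [37, 33, 28]), (205, [23, 19, 19]), (206, [25, 27, 25]), (207, [27, 29, 28])]
tape [ 246  128   67   66 2547]
-0.004 lidtop [247.3 128.6] [314.3 194. ]
-0.004 tape top [247.5 133.3] [314.4 198.6]
-0.004 tape base [249.6 130.9] [312.  191.9]
0 lidtop [247.2 123.9] [314.4 189.7]
0 tape top [247.4 128.3] [314.5 194. ]
0 tape base [249.5 126.2] [312.1 187.5]
0.004 lidtop [247.1 119.2] [314.5 185.3]
0.004 tape top [247.3 123.2] [314.7 189.3]
0.004 tape base [249.4 121.6] [312.2 183.1]
t 29.35 p [0.4376 0.1349 0.164 ] psi 26.23 tilt [-2.2e-03 -6.0e-04 -1.0e+00] w 85.1 f [ 1.4  0.4 -0.4] 0.0
```

Tape is now centred on the tin to about 1 mm. Next, the shaft.

```bash
python3 -m crank '[[85,0,0,-36,0,0,0],[85,33,-11.4,-20,0,0,0],[85,33,-11.4,-10,0,0,0],[85,33,-11.4,0,0,0,0],[85,33,-11.4,0,0,0,0],[85,33,-11.4,0,0,0,0],[85,33,-11.4,0,0,0,0],[85,0,0,0,0,0,0]]';python3 -m crank '[[85,0,0,0,0,0,0],[85,0,0,0,0,0,0],[85,0,0,0,0,0,0]]';python3 - <<'E'
from look import *
T=r.camera('top');S=r.camera('scene')
blob((8,150,120),(20,255,255),.025,'foot')
blob((0,0,0),(180,120,60),.135,'dark',150)
for n,C in(('w',c),('top',T),('sc',S)):
  for d in r.spot_in(C,'shaft')[:3]:print(n,d['conf'],np.round(d['extent'],1))
g=(.61,.2957)
for n,C in(('w',c),('top',T),('sc',S)):
    q=np.array([px(C,np.array([*g,0])+m,n=='w') for m in cyl(.008,.105,.03)]);print(n,q.min(0).round(1),q.max(0).round(1))
for z in(.025,.135): print(px(c,(*g,z),True))
hs=cv2.cvtColor(S['frame'],cv2.COLOR_RGB2HSV);ht=cv2.cvtColor(T['frame'],cv2.COLOR_RGB2HSV)
E
python3 go.py .61,.2957,.1,26.2
```

```text
t: 30.02
ee_pos: [0.589, 0.2879, 0.229]
eef_rot: [0.974, 0.228, 0.001, -0.0]
ft_force: [-0.5, -0.0, 0.3]
width: 0.0851
finger_force: 0.0
t: 30.27
ee_pos: [0.5843, 0.283, 0.2301]
eef_rot: [0.974, 0.227, -0.001, 0.0]
ft_force: [0.6, -0.1, 0.1]
width: 0.0849
finger_force: 0.0
foot [ 240  112   76   75 2323] box [0.612  0.2984] cen [0.6157 0.3012]
dark [     0      0    560    420 172370] box [0.5842 0.2827] cen [0.5697 0.275 ]
w 0.81 [300.2  63.2 322.8  85.3]
w 0.64 [266.8 140.1 284.  184.4]
top 0.67 [ 96.9 179.  124.3 199.1]
top 0.38 [121.9 152.4 130.1 157.3]
sc 0.75 [438.8 166.2 456.9 221.8]
sc 0.7 [458.  208.5 477.3 258. ]
w [269.4 145.7] [290.  184.9]
top [ 97.3 179.5] [123.7 199.1]
sc [438.6 165.6] [457.2 217.9]
(np.float64(279.39613998835745), np.float64(152.15993317306382))
(np.float64(279.7011734658511), np.float64(174.95760193955235))
t 30.57 p [0.5852 0.2834 0.2317] psi 26.2 tilt [ 4.e-04  2.e-04 -1.e+00] w 84.9 f [0.4 0.1 0.7] 0.0
shift [ 2.770e+01 -1.000e-01  1.317e+02] norm 134.6 then turn z 0.0
```

```bash
python3 - <<'E'
from look import *
f=c['frame'].astype(int)
for v in range(136,192,4): print(v,' '.join('%d/%d'%(f[v,u].sum()//3,f[v,u,0]-f[v,u,2]) for u in range(258,298)))
E
```

```text
136 147/220 148/218 147/220 150/214 145/224 148/219 144/223 144/225 144/224 144/223 143/227 145/223 147/219 145/222 143/226 145/223 142/229 143/225 146/221 144/226 141/226 148/218 136/241 147/218 144/224 144/223 143/225 143/225 143/226 143/225 144/220 144/224 140/228 143/225 140/230 145/221 142/228 146/220 140/230 142/231
140 144/225 146/222 146/224 148/217 148/218 151/212 150/213 143/229 142/228 144/225 148/220 148/219 147/218 146/222 145/225 150/219 142/231 152/217 146/228 140/235 141/235 149/220 146/223 144/227 145/224 145/223 146/222 146/223 142/228 146/222 146/220 141/231 144/224 145/221 141/228 142/227 139/232 139/232 140/231 140/229
144 146/224 144/225 149/215 145/223 141/231 141/230 148/216 147/219 141/231 143/228 154/215 142/236 116/223 93/204 82/151 68/20 67/-16 79/-8 74/-10 73/-1 68/-6 61/-15 54/-18 56/-32 87/83 104/217 117/225 130/235 147/229 148/228 146/228 142/229 145/227 142/233 147/221 137/237 147/218 138/235 145/222 142/227
148 144/224 146/223 144/223 147/221 146/221 146/220 142/230 146/224 147/225 133/239 100/207 76/165 72/130 65/79 62/113 85/109 97/85 78/18 78/-6 7
[... 2011 characters left out ...]
180 48/-2 53/2 50/3 48/2 42/6 49/-1 53/3 48/0 51/1 44/6 42/2 46/-1 40/1 34/-2 37/8 34/-2 30/-9 28/-1 33/-2 29/-4 28/-3 27/-6 29/-10 21/-24 37/9 104/167 140/246 145/238 141/243 78/132 20/-18 42/-6 49/2 51/4 26/3 11/3 21/-2 23/5 21/4 23/-3
184 44/0 46/1 50/7 45/5 45/0 54/2 43/3 51/5 45/6 45/5 49/-2 52/5 49/0 49/-1 46/2 51/-2 42/-10 36/-36 124/175 141/231 139/242 142/236 139/243 133/254 140/239 118/180 55/18 39/-17 43/2 51/3 47/3 49/4 48/4 50/3 30/-1 22/2 16/-4 21/-3 23/-1 17/-1
188 47/4 52/2 44/0 45/4 43/2 48/2 48/3 51/-6 48/3 45/-1 44/5 49/-1 48/2 43/-2 48/2 44/2 51/4 52/2 47/6 49/0 48/-3 41/-17 37/-20 42/-16 39/-7 48/1 49/0 51/3 51/-1 54/4 48/3 49/0 48/4 52/7 25/1 21/-1 19/-3 17/1 29/-6 18/3
```

```bash
python3 -m crank '[[85,14.5,-1,0,0,0,0],[85,14.5,-1,0,0,0,0],[85,0,0,36,0,0,0],[85,0,0,36,0,0,0],[85,0,0,36,0,0,0],[85,0,0,30,0,0,0],[85,0,0,14,0,0,0],[85,0,0,5,0,0,0]]';python3 -m crank '[[85,0,0,0,0,0,0],[85,0,0,0,0,0,0],[30,0,0,0,0,0,0],[30,0,0,0,0,0,0],[30,0,0,0,0,0,0],[30,0,0,0,0,0,0]]';python3 go.py;python3 - <<'E'
from look import *
f=c['frame'].astype(int)
for d in r.spot_in(c,'shaft')[:3]:print(d)
for v in (200,220,240,250,260,270,280,290,300): print(v,' '.join('%d'%(f[v,u].sum()//3) for u in range(220,340,2)))
E
```

```text
t: 31.28
ee_pos: [0.6088, 0.2975, 0.0715]
eef_rot: [0.974, 0.227, -0.002, 0.0]
ft_force: [-0.1, -0.1, -0.2]
width: 0.0849
finger_force: 0.0
t: 31.78
ee_pos: [0.611, 0.2986, 0.0755]
eef_rot: [0.974, 0.227, 0.001, -0.0]
ft_force: [-0.2, 0.4, 0.2]
width: 0.0387
finger_force: 0.0
t 31.78 p [0.611  0.2986 0.0755] psi 26.23 tilt [ 1.5e-03  7.0e-04 -1.0e+00] w 38.7 f [-0.2  0.4  0.2] 0.0
{'extent': [259.4, 218.5, 300.1, 358.1], 'conf': 0.92}
{'extent': [320.3, 103.4, 375.0, 136.3], 'conf': 0.92}
{'extent': [404.5, 409.2, 417.5, 420.0], 'conf': 0.48}
200 111 105 107 115 108 106 105 112 111 108 110 133 133 129 169 181 182 181 182 181 182 179 181 180 180 179 178 182 182 177 179 180 181 176 176 181 179 180 179 177 176 177 176 178 177 181 126 107 113 116 88 48 53 49 48 55 59 59 59 57
220 112 108 111 138 133 130 178 175 177 180 177 178 178 177 180 173 155 122 162 150 129 129 131 178 147 130 140 137 143 146 146 148 140 141 134 120 142 138 131 131 130 129 133 129 139 131 130 134 134 135 132 136 131 128 134 135 132 132 116 110
240 111 100 139 183 176 175 176 174 178 173 174 178 174 175 176 128 133 1
[... 855 characters left out ...]
63 71 49
280 180 164 158 161 165 120 33 31 31 33 24 114 105 107 108 109 108 104 113 110 109 108 117 134 138 143 141 144 142 142 145 145 145 147 144 141 139 133 116 108 109 110 108 109 109 106 110 109 108 24 25 34 33 27 151 161 158 163 157 157
290 161 159 158 164 68 31 34 35 37 25 23 113 108 110 111 110 113 111 109 111 112 106 125 139 136 139 140 146 144 143 142 138 142 142 147 146 148 135 128 113 113 107 110 112 112 110 110 106 87 22 31 32 28 28 23 117 162 160 157 157
300 160 160 167 41 36 33 28 30 29 24 51 116 109 110 112 107 111 110 105 106 109 110 134 131 141 144 148 145 149 143 142 139 148 142 145 149 142 133 130 111 106 110 112 108 112 109 113 106 113 22 31 30 34 31 36 33 90 164 161 159
```

```bash
python3 -m crank '[[8,0,0,0,0,0,0],[8,0,0,0,0,0,0],[8,0,0,0,0,0,0],[8,0,0,0,0,0,0],[8,0,0,0,0,0,0]]';python3 go.py;python3 - <<'E'
from look import *
f=c['frame'].astype(int)
for v in (230,250,270,290,310,330,340,345,350,355,360,365): print(v,' '.join('%d'%(f[v,u].sum()//3) for u in range(240,320,2)))
E
```

```text
t: 32.3
ee_pos: [0.6107, 0.2984, 0.0746]
eef_rot: [0.974, 0.227, 0.0, 0.0]
ft_force: [-0.0, -1.4, 4.3]
width: 0.0149
finger_force: 58.6
t 32.3 p [0.6107 0.2984 0.0746] psi 26.23 tilt [ 5.e-04  1.e-04 -1.e+00] w 14.9 f [-0.  -1.4  4.3] 58.581199049949646
230 178 177 178 180 180 159 136 136 130 136 129 139 126 108 128 143 72 60 67 69 78 72 67 75 137 136 105 128 124 131 135 136 134 133 135 133 133 133 133 134
250 174 171 175 169 174 148 135 133 133 133 134 133 135 146 135 144 145 145 141 144 141 144 149 146 138 141 135 135 136 135 135 133 132 130 136 135 135 134 134 144
270 31 37 35 30 97 173 165 165 169 180 38 33 51 133 140 146 146 146 144 145 146 150 145 144 145 134 142 17 31 57 164 159 161 159 167 24 26 39 32 38
290 38 42 19 178 157 160 159 160 164 27 35 27 139 133 144 147 146 148 146 145 143 148 142 144 149 146 140 135 20 32 57 166 158 157 158 163 159 31 39 42
310 50 41 38 39 37 43 42 39 31 42 45 147 133 137 150 146 147 145 146 146 145 145 142 145 150 148 138 133 114 46 42 39 44 42 39 41 43 44 44 48
330 41 43 41 39 44 38 42 42 33 48 35 25 25 26 39 38 38 35 35 40 34 33 34 33 34 32 31 25 18 100 40 34 27 38 44 46 41 45 36 44
340 37 38 39 45 43 43 28 42 32 55 28 32 35 37 32 31 33 34 39 34 39 35 32 38 37 36 34 36 35 27 147 43 42 36 35 43 46 40 40 44
345 45 41 37 41 43 40 35 39 185 12 39 27 37 33 33 35 26 35 31 32 36 30 31 36 36 36 31 37 35 34 77 36 41 37 40 36 45 39 35 45
350 41 39 39 40 39 44 39 33 182 170 170 23 35 34 34 36 35 32 35 34 28 29 27 33 28 33 35 35 28 71 116 40 41 35 40 42 45 34 41 43
355 45 42 41 45 44 39 36 42 168 170 170 170 170 30 14 34 31 34 35 33 31 31 37 34 31 28 60 114 110 111 114 34 37 42 46 38 41 40 40 44
360 45 42 43 37 35 38 33 40 183 170 170 170 170 170 170 170 170 170 170 170 170 170 179 103 107 113 103 110 111 110 115 47 41 33 44 43 38 36 42 41
365 42 43 41 42 45 38 52 35 179 170 170 170 170 170 170 170 170 170 170 170 191 107 106 105 110 107 109 111 108 107 112 46 36 51 31 41 43 40 40 37
```

```bash
python3 -m crank '[[8,0,0,-8,0,0,0],[8,0,0,-16,0,0,0],[8,0,0,-25,0,0,0],[8,0,0,-36,0,0,0],[8,0,0,-40,0,0,0],[8,0,0,0,0,0,0]]'; python3 -m crank '[[8,-24.2,26.9,0,0,0,0],[8,-24.2,26.9,0,0,0,0],[8,-24.2,26.9,0,0,0,0],[8,-24.2,26.9,0,0,0,0],[8,-24.2,26.9,0,0,0,0],[8,-24.2,26.9,0,0,0,0],[8,-24.2,26.9,0,0,0,0]]';python3 -m crank '[[8,-24.2,26.9,0,0,0,0],[8,-24.2,26.9,0,0,0,0],[8,-24.2,26.9,0,0,0,0],[8,-24.2,26.9,0,0,0,0],[8,-24.2,26.9,0,0,0,0],[8,-24.2,26.9,0,0,0,0],[8,-24.2,26.9,0,0,0,0],[8,0,0,0,0,0,0]]';python3 -m crank '[[8,0,0,0,0,0,0],[8,0,0,0,0,0,0],[8,0,0,0,0,0,0],[8,0,0,0,0,0,0]]';python3 go.py .474,-.19,.135,26.2
```

```text
t: 32.85
ee_pos: [0.6143, 0.3005, 0.2081]
eef_rot: [0.974, 0.227, 0.006, -0.001]
ft_force: [2.5, 0.4, 0.7]
width: 0.0148
finger_force: 58.5
t: 33.43
ee_pos: [0.5408, 0.0533, 0.1994]
eef_rot: [0.974, 0.227, 0.0, -0.0]
ft_force: [0.1, 0.2, -1.5]
width: 0.0144
finger_force: 58.6
t: 34.1
ee_pos: [0.4716, -0.1939, 0.1995]
eef_rot: [0.974, 0.225, -0.0, 0.001]
ft_force: [0.7, 0.3, -0.7]
width: 0.0144
finger_force: 58.7
t: 34.43
ee_pos: [0.4732, -0.1881, 0.1993]
eef_rot: [0.974, 0.228, -0.0, -0.0]
ft_force: [0.2, 0.6, -0.6]
width: 0.0147
finger_force: 58.7
t 34.43 p [ 0.4732 -0.1881  0.1993] psi 26.32 tilt [-1.e-04  3.e-04 -1.e+00] w 14.7 f [ 0.2  0.6 -0.6] 58.68336260318756
shift [-0.2  2.1 64.3] norm 64.3 then turn z 0.12
```

```bash
python3 - <<'E'
from look import *
W=c;T=r.camera('top');S=r.camera('scene');p=r.get_state()['ee_pos']
for n,C in(('w',W),('t',T),('s',S)):
    w=n=='w'
    hh=cv2.cvtColor(C['frame'],cv2.COLOR_RGB2HSV);gr=cv2.cvtColor(C['frame'],cv2.COLOR_RGB2GRAY)
    b=px(C,(.474,-.19,.05),w);f=px(C,(p[0],p[1],p[2]-.0696),w);t=px(C,(p[0],p[1],p[2]+.06),w);print(n,'bore',np.round(b,1),'foot',np.round(f,1),'top',np.round(t,1))
    for d in r.spot_in(C,'shaft')[:2]:print('shaft',d['conf'],np.round(d['extent'],1))
    for d in r.spot_in(C,'holder')[:1]:print('holder',d['conf'],np.round(d['extent'],1))
    x,y=map(int,b);k=22 if w else 9
    for v in range(y-k,y+k+1,2 if w else 1): print(v,' '.join('%3d'%gr[v,u] for u in range(x-k,x+k+1,2 if w else 1)))
    print('x0',x-k)
E
```

```text
w bore [281.8 191.6] foot [280.3 221.7] top [281.6 346.6]
shaft 0.94 [256.7 211.9 300.6 359.4]
holder 0.74 [231.3 132.3 332.9 235.5]
169 255 254 254 254 254 254 254 254 254 254 255 255 254 254 254 254 254 254 253 254 254 254 254
171 255 255 255 255 254 254 254 254 254 254 254 254 254 254 254 254 254 254 254 254 253 253 254
173 254 254 254 254 254 254 254 254 254 254 254 254 254 254 254 254 254 254 254 254 254 254 254
175 254 254 254 254 254 254 254 254 254 254 254 254 254 254 254 254 254 254 254 254 254 254 254
177 254 254 254 254 254 254 254 254 254 255 255 255 255 255 255 254 254 254 254 253 253 254 254
179 255 255 255 254 254 254 254 255 255 229 225 223 231 229 241 255 254 254 254 254 254 254 254
181 254 255 254 254 255 254 255 253 222 199 161 198 255 255 244 238 255 254 254 254 254 254 254
183 255 254 254 254 254 255 254 220 166 171 168 255 255 254 255 253 242 255 254 254 254 254 254
185 254 254 254 254 254 255 222 172 166 166 161 158 255 254 255 255 248 250 254 254 255 255 255
187 255 254 254 254 254 246 226 106 145 173 168 166 255 255 255 169 203 249 255 255 255 255 193
189 255
[... 3866 characters left out ...]
5 160 182 165 175 179 178 173 159 204 253 255 254 254
185 163 159 156 148 124 112 131 181 164 174 174 170 166 167 250 255 255 254 254
186 155 148 180 255 255 255 218 219 153 170 225 249 249 255 255 255 254 254 253
187 180 255 255 255 255 255 255 255 255 255 255 255 255 255 255 254 254 254 254
188 255 255 255 255 254 254 255 255 255 255 255 255 255 254 254 254 254 254 254
189 255 255 254 254 254 254 254 254 254 254 254 254 254 254 254 254 254 254 254
190 254 254 254 254 254 254 254 254 254 254 254 254 254 254 254 254 254 254 254
191 254 254 254 254 254 254 254 254 254 254 254 254 255 255 255 255 255 255 255
192 254 254 254 254 254 255 255 255 255 255 255 255 255 255 255 255 255 255 255
x0 183
```

```bash
python3 -m crank '[[8,0.8,2,30,0,0,0],[8,0,0,24,0,0,0],[8,0,0,10,0,0,0],[8,0,0,0,0,0,0],[8,0,0,0,0,0,0],[8,0,0,0,0,0,0]]';python3 go.py .4748,-.1895,.13,26.2; python3 - <<'E'
from look import *
W=c;S=r.camera('scene');p=np.array(r.get_state()['ee_pos'])
for n,C in(('w',W),('s',S)):
    w=n=='w';gr=cv2.cvtColor(C['frame'],cv2.COLOR_RGB2GRAY)
    b=px(C,(.4748,-.1895,.05),w);f=px(C,(p[0],p[1],p[2]-.0696),w);print(n,'bore',np.round(b,1),'foot',np.round(f,1))
    M=cyl(.008,.03,p[2]-.0696);q=np.array([px(C,[p[0]+m[0],p[1]+m[1],m[2]],w) for m in M]);print('shaft low 30mm',q.min(0),q.max(0))
    x,y=map(int,b);
    if w:
        for v in range(y-20,y+40,2): print(v,' '.join('%3d'%gr[v,u] for u in range(x-22,x+23,1)))
    else:
        for v in range(y-16,y+8): print(v,' '.join('%3d'%gr[v,u] for u in range(x-12,x+13)))
    print('x0',x-(22 if w else 12))
E
```

```text
t: 35.38
ee_pos: [0.4753, -0.191, 0.1364]
eef_rot: [0.974, 0.227, 0.001, 0.0]
ft_force: [-1.4, -0.4, -0.1]
width: 0.0148
finger_force: 58.7
t 35.38 p [ 0.4753 -0.191   0.1364] psi 26.22 tilt [ 1.4e-03 -6.0e-04 -1.0e+00] w 14.8 f [-1.4 -0.4 -0.1] 58.72626453638077
shift [ 0.2 -1.6  6.4] norm 6.5 then turn z 0.02
w bore [277.7 213.6] foot [279.9 221.7]
shaft low 30mm [267.6824 211.3612] [292.5154 249.7323]
193 250 250 251 251 251 251 251 251 250 251 251 251 251 250 251 250 249 249 249 249 249 248 249 248 247 249 248 248 247 247 247 247 247 248 249 249 249 250 250 250 250 250 249 249 249
195 251 250 251 250 250 250 250 250 250 250 250 251 251 250 250 250 250 250 251 251 251 250 249 249 249 248 249 248 249 248 248 248 249 248 247 247 247 247 248 247 248 249 250 248 249
197 250 250 250 250 250 251 250 250 250 250 249 249 249 250 250 251 251 251 253 253 252 251 251 250 252 252 251 251 251 250 248 248 248 248 248 248 247 248 247 247 246 248 248 247 246
199 251 251 251 250 250 250 250 250 251 250 250 250 250 252 252 252 244 236 200 191 193 197 195 194 201 201 211 211 222 239 249 250 251 250 
[... 6732 characters left out ...]
3 147 165 173 180 182 179 173 159 205 253 255 254 254 254 254 254 254
185 162 162 164 162 163 163 140 126 144 163 168 174 174 171 163 167 250 255 255 254 254 254 254 254 254
186 163 163 160 158 159 156 152 135 134 147 157 172 227 248 249 255 255 255 254 254 253 253 254 254 254
187 159 156 152 150 146 180 255 255 255 255 255 255 255 255 255 255 255 254 254 254 254 254 254 254 254
188 152 181 255 255 255 255 255 255 255 255 255 255 255 255 255 254 254 254 254 254 254 254 254 254 254
189 175 255 255 255 255 255 255 254 254 254 254 254 254 253 254 254 254 254 254 254 254 254 254 254 254
190 255 255 255 254 254 254 254 254 254 254 254 254 254 254 254 254 254 254 254 254 254 255 255 255 255
x0 181
```

Wrist and scene views agree that the foot is about 1 mm off the bore in tool y. Correcting that and inserting gently.

```bash
python3 -m crank '[[8,0.2,-1,6,0,0,0],[8,0,0,8,0,0,0],[8,0,0,4,0,0,0],[8,0,0,0,0,0,0],[8,0,0,0,0,0,0]]';python3 -m crank '[[8,0,0,4,0,0,0],[8,0,0,0,0,0,0],[8,0,0,0,0,0,0]]';python3 go.py .4748,-.1895,.0846,26.2
```

```text
t: 35.9
ee_pos: [0.4739, -0.1895, 0.1168]
eef_rot: [0.974, 0.227, -0.0, -0.0]
ft_force: [1.1, 0.2, -1.3]
width: 0.0145
finger_force: 58.7
t: 36.15
ee_pos: [0.4742, -0.1896, 0.1131]
eef_rot: [0.974, 0.227, -0.0, -0.0]
ft_force: [-0.6, 0.0, -0.9]
width: 0.0147
finger_force: 58.7
t 36.15 p [ 0.4742 -0.1896  0.1131] psi 26.23 tilt [-4.e-04  2.e-04 -1.e+00] w 14.7 f [-0.6  0.  -0.9] 58.72381925582886
shift [ 0.6  0.2 28.5] norm 28.5 then turn z 0.03
```

```bash
python3 -m crank '[[8,0,0,4,0,0,0],[8,0,0,4,0,0,0],[8,0,0,0,0,0,0]]';python3 -m crank '[[8,0,0,5,0,0,0],[8,0,0,5,0,0,0],[8,0,0,0,0,0,0]]';python3 -m crank '[[8,0,0,4,0,0,0],[8,0,0,3,0,0,0],[8,0,0,0,0,0,0]]';python3 go.py .4748,-.1895,.0846,26.2
```

```text
t: 36.4
ee_pos: [0.4738, -0.1895, 0.1046]
eef_rot: [0.974, 0.227, -0.0, -0.0]
ft_force: [0.5, -0.5, -1.1]
width: 0.014
finger_force: 58.7
t: 36.65
ee_pos: [0.4737, -0.1894, 0.0943]
eef_rot: [0.974, 0.227, -0.001, -0.0]
ft_force: [0.1, 0.4, -1.0]
width: 0.0146
finger_force: 58.7
t: 36.9
ee_pos: [0.4739, -0.1895, 0.0877]
eef_rot: [0.974, 0.227, -0.0, -0.0]
ft_force: [0.1, 0.3, -1.3]
width: 0.0147
finger_force: 58.7
t 36.9 p [ 0.4739 -0.1895  0.0877] psi 26.23 tilt [-9.e-04  4.e-04 -1.e+00] w 14.7 f [ 0.1  0.3 -1.3] 58.72475892305374
shift [0.8 0.4 3.1] norm 3.2 then turn z 0.03
```

```bash
python3 -m crank '[[8,0,0,1.5,0,0,0],[8,0,0,0,0,0,0]]';python3 -m crank '[[8,0,0,1,0,0,0],[8,0,0,0,0,0,0]]';python3 -m crank '[[40,0,0,0,0,0,0],[40,0,0,0,0,0,0],[40,0,0,0,0,0,0],[60,0,0,0,0,0,0],[60,0,0,0,0,0,0]]';python3 -m crank '[[60,0,0,-20,0,0,0],[60,0,0,-36,0,0,0],[60,0,0,-40,0,0,0],[60,-40,0,-20,0,0,0],[60,-40,0,0,0,0,0],[60,0,0,0,0,0,0],[60,0,0,0,0,0,0],[60,0,0,0,0,0,0]]'; python3 - <<'E'
from look import *
S=r.camera('scene');T=r.camera('top')
g=(.4748,-.1895)
for n,C in(('w',c),('t',T),('s',S)):
    for k in('shaft','can','jar','tape','head'):
        for d in r.spot_in(C,k)[:4]: print(n,k,round(d['conf'],2),np.round(d['extent'],1))
    q=np.array([px(C,np.array([*g,0])+m,n=='w') for m in cyl(.008,.095,.05)]);print(n,'pred shaft',q.min(0).round(1),q.max(0).round(1))
    q=np.array([px(C,np.array([.642,-.2897,0])+m,n=='w') for m in cyl(.025,.115)]);print(n,'pred can',q.min(0).round(1),q.max(0).round(1))
    q=np.array([px(C,np.array([.462,.029,0])+m,n=='w') for m in cyl(.024,.07,.003)]);print(n,'pred jar',q.min(0).round(1),q.max(0).round(1))
h2=cv2.cvtColor(S['frame'],cv2.COLOR_RGB2HSV)
print('red rows near holder', [(v,u) for v in range(150,190) for u in range(180,205) if (h2[v,u,0]<8 or h2[v,u,0]>172) and h2[v,u,1]>150 and h2[v,u,2]>60], px(S,(*g,.05)),px(S,(*g,.058)))
E
python3 go.py
```

```text
t: 37.07
ee_pos: [0.4743, -0.1896, 0.0867]
eef_rot: [0.974, 0.227, -0.0, -0.0]
ft_force: [0.0, -0.3, -1.1]
width: 0.0143
finger_force: 58.7
t: 37.23
ee_pos: [0.4743, -0.1896, 0.0858]
eef_rot: [0.974, 0.227, -0.0, -0.0]
ft_force: [0.2, 0.0, -1.8]
width: 0.0149
finger_force: 58.7
t: 37.65
ee_pos: [0.4743, -0.1897, 0.0859]
eef_rot: [0.974, 0.227, 0.0, 0.0]
ft_force: [-0.0, -0.1, 0.3]
width: 0.0598
finger_force: 0.0
t: 38.32
ee_pos: [0.4052, -0.224, 0.2006]
eef_rot: [0.974, 0.226, 0.0, 0.0]
ft_force: [-0.0, -0.4, 0.5]
width: 0.0601
finger_force: 0.0
w can 0.76 [406.3   1.8 499.7  45.6]
w can 0.32 [ 5.1  2.7 74.5 60.8]
w jar 0.83 [173.6   2.1 228.3  25.8]
w jar 0.68 [134.2  63.  199.  112. ]
w jar 0.66 [ 56.2  24.6 118.   73.3]
w tape 0.79 [ 1.2  0.  35.1 35.3]
w head 0.67 [264.5 101.3 289.1 129.4]
w pred shaft [266.9 101.4] [292.3 126.8]
w pred can [404.1 -25.4] [502.1  46.3]
w pred jar [51.9 16.4] [121.6  67.4]
t shaft 0.57 [102.6 140.1 128.6 154.7]
t shaft 0.49 [370.9 258.4 385.9 270. ]
t can 0.73 [402.4 156.6 449.4 193.8]
t jar 0.87 [247.3 263.3 272.6 289.9]
t jar 0.7 [304.9 271.1 327
[... 579 characters left out ...]

s head 0.68 [284.3 155.8 307.2 201. ]
s pred shaft [183.8 140.2] [197.  185.6]
s pred can [109.1 195.5] [149.4 264.4]
s pred jar [285.9 160.5] [308.9 200.2]
red rows near holder [(182, 189), (182, 190), (182, 191), (182, 192), (182, 193), (182, 194), (182, 195), (182, 196), (183, 189), (183, 190), (183, 191), (183, 192), (183, 193), (183, 194), (183, 195), (183, 196), (184, 190), (184, 191), (184, 192), (184, 193), (184, 194), (184, 195), (185, 191), (185, 192), (185, 193)] (np.float64(193.0786387125607), np.float64(183.6195298743562)) (np.float64(192.6665953357337), np.float64(180.2765632169622))
t 39.22 p [ 0.4049 -0.2238  0.2005] psi 26.22 tilt [ 0. -0. -1.] w 60.2 f [ 0.4  0.2 -0.1] 0.0
```

Shaft is seated: the red band is at the mouth in rows 182–185 and the can hasn't moved. The top view hints that the jar is off-centre, so I'll check from above it.

```bash
python3 -m crank '[[60,15,-39,0,0,0,0],[60,15,-39,0,0,0,0],[60,15,-39,0,0,0,0],[60,15,-39,0,0,0,0],[60,15,-39,0,0,0,0],[60,0,0,0,0,0,0],[60,0,0,0,0,0,0],[60,0,0,0,0,0,0]]'; cat > chk.py <<'E'
from look import *
T=r.camera('top');S=r.camera('scene')
def pad(C,w,lo,hi,g):
    hh=cv2.cvtColor(C['frame'],cv2.COLOR_RGB2HSV);m=cv2.inRange(hh,lo,hi);k,l,s,ce=cv2.connectedComponentsWithStats(m)
    b=px(C,(*g,.003),w);best=None
    for i in range(1,k):
        if s[i,4]>150 and np.hypot(*(ce[i]-b))<60 and(best is None or s[i,4]>s[best,4]):best=i
    p=np.argwhere(l==best)[:,::-1].astype(float)
    W=np.array([at(C,*x,.003,w)[:2] for x in p[::3]]).astype(np.float32);R=cv2.minAreaRect(W);return np.round(R[0],4),np.round(R[1],4)
print('green',[pad(C,w,(50,120,40),(80,255,255),(.462,.029)) for C,w in((c,1),(T,0),(S,0))])
print('yellow',[pad(C,w,(25,150,60),(35,255,255),(.4735,.277)) for C,w in((c,1),(T,0),(S,0))])
print('blue',[pad(C,w,(100,120,60),(125,255,255),(.4725,.151)) for C,w in((c,1),(T,0),(S,0))])
def near(C,w,n,M,g):
    q=np.array([px(C,np.array([*g,0])+m,w) for m in M]);b=np.r_[q.min(0),q.max(0)];o=[]
    for d in r.spot_in(C,n):
        e=np.array(d['extent'])
        if abs(e-b).max()<22:
            def res(p):
                q=np.array([px(C,np.array([p[0],p[1],0])+m,w) for m in M]);return np.r_[q.min(0),q.max(0)]-e
            s=least_squares(res,g);o.append((d['conf'],s.x,np.abs(s.fun).max()))
    return o
for C,w in((c,1),(T,0),(S,0)):
    print('jar',near(C,w,'jar',cyl(.024,.07,.003),(.46,.028)))
    print('tape',near(C,w,'tape',cyl(.027,.02,.039),(.4715,.1505)))
    print('tin',near(C,w,'tin',cyl(.029,.036,.003),(.4715,.1505)))
    t=np.radians(26.2);M=np.array([[x*np.cos(t)-y*np.sin(t),x*np.sin(t)+y*np.cos(t),z] for x in(-.048,.048) for y in(-.011,.011) for z in(.003,.029)]+[[.036*np.cos(t)+.0065*np.cos(a),.036*np.sin(t)+.0065*np.sin(a),.055] for a in np.linspace(0,6.3,12)])
    print('head',near(C,w,'head',M,(.474,.277)))
E
python3 chk.py; python3 go.py
```

```text
t: 39.88
ee_pos: [0.3864, -0.0163, 0.2006]
eef_rot: [0.974, 0.228, 0.0, 0.0]
ft_force: [0.0, -0.0, 1.1]
width: 0.06
finger_force: 0.0
green [(array([0.4649, 0.0309]), array([0.095 , 0.0951])), (array([0.4717, 0.0281]), array([0.0977, 0.0836])), (array([0.4659, 0.0287]), array([0.0959, 0.0941]))]
t 40.03 p [ 0.3864 -0.0175  0.2005] psi 26.09 tilt [ 1.e-04 -2.e-04 -1.e+00] w 60.0 f [ 0.2 -0.3  0.1] 0.0Traceback (most recent call last):
  File "chk.py", line 11, in <module>
    print('yellow',[pad(C,w,(25,150,60),(35,255,255),(.4735,.277)) for C,w in((c,1),(T,0),(S,0))])
                    ~~~^^^^^^^^^^^^^^^^^^^^^^^^^^^^^^^^^^^^^^^^^^^
  File "chk.py", line 9, in pad
    W=np.array([at(C,*x,.003,w)[:2] for x in p[::3]]).astype(np.float32);R=cv2.minAreaRect(W);return np.round(R[0],4),np.round(R[1],4)
                                                                           ~~~~~~~~~~~~~~~^^^
cv2.error: OpenCV(4.12.0) /io/opencv/modules/imgproc/src/convhull.cpp:143: error: (-215:Assertion failed) total >= 0 && (depth == CV_32F || depth == CV_32S) in function 'convexHull'
```

```bash
sed -i 's/^    p=np.argwhere(l==best)/    if best is None: return None\n    p=np.argwhere(l==best)/' chk.py; python3 chk.py
```

```text
green [(array([0.4649, 0.0308]), array([0.095 , 0.0948])), (array([0.4688, 0.0281]), array([0.0977, 0.0894])), (array([0.4658, 0.0298]), array([0.0957, 0.0931]))]
yellow [(array([0.4632, 0.2482]), array([0.0767, 0.0464])), (array([0.4731, 0.2584]), array([0.0685, 0.0968])), None]
blue [(array([0.473 , 0.1524]), array([0.0952, 0.0954])), (array([0.4722, 0.1494]), array([0.0986, 0.0978])), (array([0.4729, 0.1512]), array([0.0975, 0.0946]))]
jar [(0.65, array([0.4583, 0.0268]), np.float64(5.388500640489269))]
tape [(0.67, array([0.4726, 0.1535]), np.float64(0.8716392308041776))]
tin []
head []
jar [(0.68, array([0.4532, 0.019 ]), np.float64(2.567585220975104))]
tape [(0.92, array([0.4649, 0.147 ]), np.float64(2.0352212194181334)), (0.27, array([0.4673, 0.1465]), np.float64(11.342528376809298))]
tin [(0.56, array([0.469 , 0.1414]), np.float64(3.951755885529195))]
head [(0.86, array([0.4717, 0.2753]), np.float64(1.4180533969357896))]
jar [(0.69, array([0.4622, 0.0244]), np.float64(3.1696545622075405))]
tape [(0.77, array([0.4769, 0.1462]), np.float64(2.214316717054885))]
tin [(0.56, array([0.4846, 0.1482]), np.float64(3.0248683371338814)), (0.42, array([0.5054, 0.1513]), np.float64(10.4156294800041))]
head [(0.64, array([0.4764, 0.2813]), np.float64(4.265917374982735))]
```

The jar is about 8 mm short along tool x relative to the green pad, so I'm regrasping and nudging it.

```bash
python3 -m crank '[[85,28.2,-2.6,0,0,0,0],[85,28.2,-2.6,0,0,0,0],[85,28.2,-2.6,0,0,0,0],[85,0,0,30,0,0,0],[85,0,0,40,0,0,0],[85,0,0,40,0,0,0],[85,0,0,36,0,0,0],[85,0,0,20,0,0,0]]';python3 -m crank '[[85,0,0,7,0,0,0],[85,0,0,0,0,0,0],[85,0,0,0,0,0,0],[40,0,0,0,0,0,0],[40,0,0,0,0,0,0],[40,0,0,0,0,0,0],[40,0,0,0,0,0,0],[40,0,0,0,0,0,0]]';python3 go.py
```

```text
t: 41.45
ee_pos: [0.4566, 0.0282, 0.0312]
eef_rot: [0.974, 0.227, -0.002, -0.0]
ft_force: [0.1, -0.0, -0.2]
width: 0.0852
finger_force: 0.0
t: 42.12
ee_pos: [0.4597, 0.028, 0.0293]
eef_rot: [0.974, 0.227, 0.001, 0.0]
ft_force: [-2.8, -1.6, 17.5]
width: 0.0433
finger_force: 58.9
t 42.12 p [0.4597 0.028  0.0293] psi 26.24 tilt [ 2.8e-03 -1.0e-04 -1.0e+00] w 43.3 f [-2.8 -1.6 17.5] 58.92315421316198
```

```bash
python3 -m crank '[[40,0,0,-5,0,0,0],[40,0,0,0,0,0,0],[40,4,0,0,0,0,0],[40,3.5,0,0,0,0,0],[40,0,0,0,0,0,0],[40,0,0,3.5,0,0,0],[40,0,0,0,0,0,0],[40,0,0,0,0,0,0]]';python3 -m crank '[[80,0,0,0,0,0,0],[80,0,0,0,0,0,0],[80,0,0,0,0,0,0],[80,0,0,-20,0,0,0],[80,0,0,-40,0,0,0],[80,0,0,-40,0,0,0],[80,0,0,-40,0,0,0],[80,-40,0,-30,0,0,0]]';python3 -m crank '[[80,-40,0,0,0,0,0],[80,-10,0,0,0,0,0],[80,0,0,0,0,0,0],[80,0,0,0,0,0,0],[80,0,0,0,0,0,0]]';python3 chk.py; python3 go.py
```

```text
t: 42.78
ee_pos: [0.466, 0.0316, 0.0294]
eef_rot: [0.974, 0.227, 0.001, 0.0]
ft_force: [-0.8, 1.4, 10.7]
width: 0.0427
finger_force: 62.4
t: 43.45
ee_pos: [0.4414, 0.0176, 0.1983]
eef_rot: [0.974, 0.227, 0.005, 0.001]
ft_force: [1.4, -1.6, 1.2]
width: 0.0801
finger_force: 0.0
t: 43.87
ee_pos: [0.3915, -0.0053, 0.1938]
eef_rot: [0.974, 0.227, 0.0, 0.0]
ft_force: [0.5, 0.7, 0.7]
width: 0.0804
finger_force: 0.0
green [(array([0.465 , 0.0308]), array([0.0951, 0.095 ])), (array([0.4758, 0.0279]), array([0.0976, 0.0742])), (array([0.4648, 0.0293]), array([0.094 , 0.0969]))]
yellow [(array([0.4655, 0.2471]), array([0.0825, 0.0503])), (array([0.4731, 0.2585]), array([0.0684, 0.0968])), None]
blue [(array([0.4731, 0.1526]), array([0.0951, 0.0952])), (array([0.4722, 0.1497]), array([0.0992, 0.098 ])), (array([0.4729, 0.1508]), array([0.0966, 0.0946]))]
jar [(0.57, array([0.4621, 0.0304]), np.float64(4.203445548678985))]
tape [(0.71, array([0.4692, 0.1521]), np.float64(2.1139368351556413))]
tin [(0.81, array([0.4723, 0.1435]), np.float64(5.972297940115567))]
head []
jar [(0.94, array([0.4613, 0.0265]), np.float64(1.4534894920797683))]
tape [(0.79, array([0.4701, 0.1482]), np.float64(0.6440163491143664))]
tin [(0.62, array([0.4669, 0.1401]), np.float64(5.270566679911326))]
head [(0.85, array([0.4708, 0.2741]), np.float64(2.040416767379753))]
jar [(0.77, array([0.4667, 0.0313]), np.float64(1.555605462658093))]
tape [(0.85, array([0.4701, 0.1495]), np.float64(2.1923865747722004))]
tin [(0.71, array([0.4801, 0.1474]), np.float64(2.5203017899149245))]
head [(0.64, array([0.4725, 0.2798]), np.float64(4.294583066799959))]
t 44.62 p [ 0.3905 -0.0054  0.194 ] psi 26.22 tilt [ 0.  0. -1.] w 80.1 f [ 0.1 -0.6  0.8] 0.0
```

Every object measures within about 5 mm of its target, the shaft is seated and the arm is clear, so I'm handing in.

```bash
python3 -c "
from rig import r
print(r.sign_off())"
```

```text
the job is handed in; nothing more can be done
None
```

The job is handed in at about 45 s of the 131 s allowed, with no score returned: tin and tape on the middle pad, jar on the green pad by the holder and head on the yellow, all within about 5 mm by my camera checks, shaft down with its red mark at the mouth, can not moved.

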